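# Weigh the spent smoke-alarm batteries and park them on the saucer

## Robot

A 6-joint arm with a two-finger parallel gripper is mounted at the origin on the work surface. World frame = base frame: x ahead of the robot, y to its left, z up, the work surface at z = 0. Lengths are in m, angles in rad, forces in N, time in s.
With the tool pointing down it reaches from about 0.15 to 0.775 m from the base axis. Payload 6.1 kg.
Tool frame: the origin (TCP) lies between the finger pads; the fingertips stand 14 mm ahead of it and the grasp point (between the pads) lies 5 mm behind it; z points along the fingers, y is the line along which they close (so a half turn about z gives the same grasp; the last joint's range is limited). The gripper opens to 85 mm and grips with 20 to 120 N. Pads are 22 mm wide; open, the fingers measure 114 mm over their backs; the gripper's body (76 mm by 85 mm) begins 54 mm behind the grasp point. The pads swing forward as they close: fully open they stand 13 mm farther back than shut.
Start: joints at [-1.155, 0.126, -0.04, 1.405, 0, 1.571], TCP at [0.212, -0.48, 0.245] pointing down, gripper open.
Joint ranges: [-2.72, 2.72], [-0.95, 1.95], [-1.27, 1.35], [-1.78, 2.02], [-1.46, 1.47], [-3.14, 3.14]. Speed limits (rad/s): [2.39, 2.39, 3.01, 3.14, 3.14, 3.14].

## Interface

Orientations are given as a rotation vector (axis times angle).
In Python, from rig import ctrl gives the robot as it stands. The module is installed in compiled form; this text tells all that it offers.
- The arm moves only by the tool move_arm, never from a script. Its argument "series" is a list of rows, each a list of 3 entries, a list of its own where there are three numbers: the shift along the tool's x, y, z in cm, then the turn, a rotation vector about the tool's x, y, z in degrees, then the closure, from -1 (fully open) to 1 (shut). A call has exactly 10 rows; each row is the pose to reach, as a shift and turn from the pose commanded when the call began, along the tool's axes at that moment; what a row does not reach only later rows make up. A row lasts 1/12 s, in which the tool goes at most 41.7 mm and 7.16 degrees, less where a joint would pass 70% of its speed; a pose out of reach is approached as far as the arm can. A call with a gripper value outside its range is refused whole. The fingers move at their own pace and stop on an object; the grip force is fixed at half the most. Time passes only in rows, so rows that repeat a pose let the fingers close, or fill a call up. It gives the time, the measured TCP pose, the force, the opening and the grip force at its end, in the units of the state.
- ctrl.get_obs(): the state, without advancing time (a new reading comes with each control period).
- ctrl.get_image(name): name is "scene" or "side" or "wrist"; returns the picture (480x640x3 uint8, red, green, blue); there is no depth.
- ctrl.camera_model(name): a dict with "fx", "fy", "cx", "cy" (pixels), "eye" and "rotation" of the camera in the world. Camera axes: x right, y up, looking along -z (the intrinsics and any distortion apply to the point x, -y, -z); pixel columns grow to the right and rows downward; lengths in m; the calibration is good to about 2 mm. A picture is of the moment at which its call begins: read the wrist's pose just before it. camera_model takes no time and is no camera call; for the wrist camera it gives the pose at the moment of the call.
- ctrl.hand_in(): hands the job in; it is judged then, once.
The state is a dict: "clock": time; "joint_pos": joint angles; "joint_velocities": joint speeds; "effort": joint torques, N m; "eef_pos": TCP position; "tcp_rot": TCP orientation; "force": force on the tool from outside, world axes, zero at the start; "moment": the same for the moment, N m; "width": finger opening in m; "gripper_force": force on a finger pad.
Only numpy, scipy, OpenCV 4.12 (cv2) and the standard library are available. Lean on these libraries where they do the work, as an engineer would, in place of code of your own. Each camera call takes 0.05 s, during which the arm holds its last target. There are 200 camera calls.

## Task

Weigh the spent 9-volt smoke-alarm batteries for recycling: stand the empty bowl in the middle of the scale's round pan and let go, press the tare button right down while the bowl is still empty, then put every battery into the bowl and keep your hands off for about two seconds so the scale can settle; do not press tare again once there is a battery in the bowl. Then leave the batteries in their collecting place: the saucer (to catch leaks) in the middle of the round cork mat, and on it, upright and in the middle, the bowl with all the batteries still inside. Set the bowl and saucer down rather than dropping them, and leave the first-aid box, torch, plug adaptor and bottle opener where they are.

Things in the scene. Friction and masses are not known exactly. Their poses are not given: they have to be found in the camera images.
- scale: flat electronic kitchen scale, black plastic, fixed to the shelf: base 215 x 160 mm, its top 24 mm high; a round steel pan 150 mm across at the +x end of the base and a display with the tare button at the -x end. Origin: centre of its underside, on the shelf; x along its length from the buttons to the pan, z up
- pan (a point): centre of the top face of the scale's round pan, 36 mm above the shelf, where the bowl is to stand
- tare (a joint): the scale's tare push button, grey, round, 24 mm across; 0 is up, 0.005 (m) is right down; springs back, 1.2 N starts it and 4 N takes it right down
- tare_top (a point): centre of the tare button's top face, about 35 mm above the shelf and 117 mm from the pan's centre; press straight down
- bowl: white plastic bowl, 0.2 kg, 140 mm across at the rim, 60 mm high, foot 90 mm across; walls 8 mm thick, nearly upright in the upper 30 mm (outside radius 67 mm at half height, 70 mm at the rim), inner floor 8 mm above the underside and about 100 mm across. Origin: centre of its underside, z up. Starts empty on the shelf; can be lifted, loaded too, by its wall, one finger inside
- saucer: white ceramic saucer, 0.25 kg, 160 mm across and 26 mm high at the rim, foot 132 mm across; flat inner floor 7 mm above the underside, about 135 mm across; steep rim 8 mm thick, its middle about 75 mm from the axis near the top. Origin: centre of its underside, z up. Starts empty on the shelf; can be lifted by its rim, one finger inside
- mat: round cork mat, 170 mm across, 3 mm thick, fixed on the shelf: the collecting place. Origin: centre of its underside
- battery0: a spent 9-volt block battery, dark steel with a copper band and two snap terminals at its +x end, 46.5 (x) x 26.5 (y) x 17.5 (z) mm plus 3 mm of terminals, 45 g. Origin: its middle; it starts lying flat on the shelf. Two to four of these are present
- battery1: a spent 9-volt block battery, dark steel with a copper band and two snap terminals at its +x end, 46.5 (x) x 26.5 (y) x 17.5 (z) mm plus 3 mm of terminals, 45 g. Origin: its middle; it starts lying flat on the shelf. Two to four of these are present
- battery2: a spent 9-volt block battery, dark steel with a copper band and two snap terminals at its +x end, 46.5 (x) x 26.5 (y) x 17.5 (z) mm plus 3 mm of terminals, 45 g. Origin: its middle; it starts lying flat on the shelf. Two to four of these are present
- battery3: a spent 9-volt block battery, dark steel with a copper band and two snap terminals at its +x end, 46.5 (x) x 26.5 (y) x 17.5 (z) mm plus 3 mm of terminals, 45 g. Origin: its middle; it starts lying flat on the shelf. Two to four of these are present
- first_aid_box: red plastic first-aid box with a steel spring clip, 200 x 140 x 84 mm; leave alone. Origin: centre of its underside
- torch: silver torch lying on the shelf, 174 mm long, 46 mm across at the head; leave alone. Origin: on the shelf below its middle; x along it to the lamp
- plug_adaptor: black plastic plug adaptor, 52 x 52 x 38 mm with two brass pins; leave alone. Origin: centre of its underside
- bottle_opener: flat stainless steel bottle opener, 156 x 40 x 5 mm; leave alone. Origin: on the shelf, near its middle
Mind the look-alikes: they are no part of the job. What is shaped like the battery1 but purple or yellow is not meant.

How it is judged:
By the outcome, as a careful person would: the job done as asked, in the order asked, and still so for the second after the job is handed in, with the robot touching nothing.
Of battery0, battery1, battery2, battery3 only 2 to 4 are there at a start; the rules pass over those that are not, and their reading is None.
At some moment in a run one of battery0, battery1, battery2, battery3, saucer may be knocked a few centimetres aside while the robot is not near it.
It also fails if it takes over 210 s, if anything falls off the work surface, if the arm or the gripper's body presses on something with over 40 N, if the wrist force passes 120 N, or if a joint passes its speed limit or range.

## Working session

There is one attempt and no reset: what is moved stays moved. The work goes in short steps, Python scripts to look and compute and a tool call to move; the robot and the scene stay as the last step left them, time stands still between calls to the robot, and variables do not carry over. Pictures are saved under pics/ and viewed, at most 14 in all, crops included, and the job is handed in when it is done.

Besides the shell and the picture viewer there is one more tool, called by a JSON object that holds its "name" and its "arguments". move_arm: Moves the arm, as the interface text tells. Its arguments: {"type":"object","properties":{"series":{"type":"array","items":{"type":"array"}}},"required":["series"]}

```bash
mkdir -p pics; python3 - <<'E'
from rig import ctrl
import cv2
o=ctrl.get_obs(); print({k:o[k] for k in('clock','eef_pos','tcp_rot','width','force')})
for n in('scene','side'):
    cv2.imwrite(f'pics/{n}0.png',ctrl.get_image(n)[:,:,::-1]); print(n,ctrl.camera_model(n))
E
```

```text
{'clock': 0.0, 'eef_pos': array([ 0.21190193, -0.47990643,  0.24450999]), 'tcp_rot': array([-3.07237034e+00, -6.48111863e-01,  4.68703032e-04]), 'width': 0.08522600129574603, 'force': array([-0.62880948, -0.97983143,  0.59600118])}
scene {'fx': 618.9986272800417, 'fy': 618.9986272800417, 'cx': 326.7903609953085, 'cy': 241.74953360176607, 'eye': array([1.06330833, 0.72197188, 1.28604408]), 'rotation': array([0.26529021, 0.79896391, 2.41114436])}
side {'fx': 518.2537014116059, 'fy': 518.2537014116059, 'cx': 316.9573198140823, 'cy': 233.22238136513278, 'eye': array([ 0.09979582, -1.06991655,  0.99926054]), 'rotation': array([ 0.88138097, -0.1909326 , -0.34797744])}
```

View pics/scene0.png

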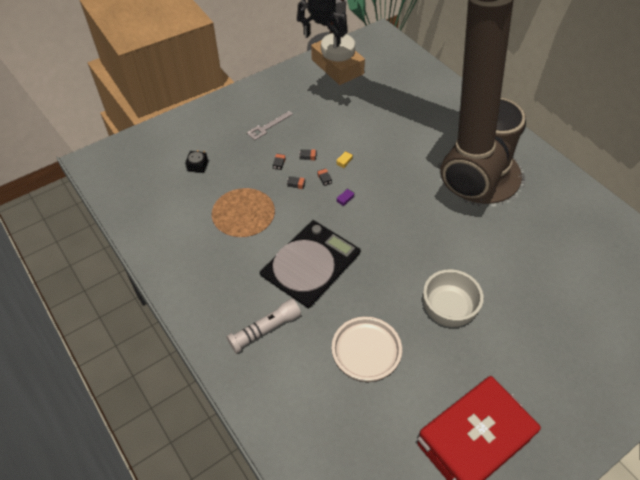

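View pics/side0.png

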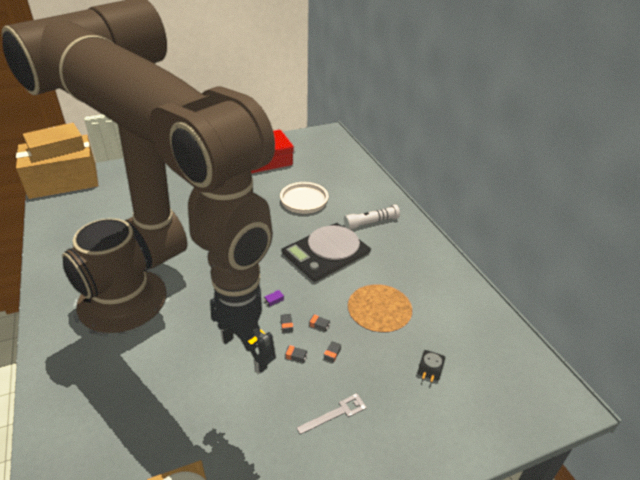

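The scene picture shows four dark/copper batteries at about (279,161), (308,154), (324,177) and (296,182). The yellow block (345,159) and purple block (345,197) are look-alikes. Also visible are the bowl (453,298), saucer (367,348), mat (243,212), pan (303,266) and tare button (316,230).

```bash
cat > h.py <<'E'
import numpy as np, cv2
from rig import ctrl
from scipy.spatial.transform import Rotation as R
from scipy.optimize import least_squares
def proj(m,P):
    p=R.from_rotvec(m['rotation']).inv().apply(np.atleast_2d(P)-m['eye'])
    return np.c_[m['cx']+m['fx']*p[:,0]/-p[:,2], m['cy']+m['fy']*p[:,1]/p[:,2]]
def unproj(m,uv,z):
    uv=np.atleast_2d(uv); d=np.c_[(uv[:,0]-m['cx'])/m['fx'],-(uv[:,1]-m['cy'])/m['fy'],-np.ones(len(uv))]
    d=R.from_rotvec(m['rotation']).apply(d); return m['eye']+d*((z-m['eye'][2])/d[:,2])[:,None]
def comp(mask,seed):
    "connected component nearest the seed pixel, as mask"
    n,l=cv2.connectedComponents(mask.astype(np.uint8)); v,u=np.nonzero(l)
    i=np.argmin((u-seed[0])**2+(v-seed[1])**2); return (l==l[v[i],u[i]]).astype(np.uint8)
def fitround(m,mask,prof,z0=0.):
    "prof: (radius,height) list; match centroid and print area ratio"
    c=cv2.findContours(mask,cv2.RETR_EXTERNAL,cv2.CHAIN_APPROX_NONE)[0]; c=cv2.convexHull(max(c,key=cv2.contourArea))
    M=cv2.moments(c); g=np.array([M['m10'],M['m01']])/M['m00']
    t=np.linspace(0,2*np.pi,90)
    def hull(x):
        P=np.vstack([np.c_[x[0]+r*np.cos(t),x[1]+r*np.sin(t),0*t+h+z0] for r,h in prof])
        return cv2.convexHull(proj(m,P).astype(np.float32))
    def f(x):
        k=cv2.moments(hull(x)); return np.array([k['m10'],k['m01']])/k['m00']-g
    x=unproj(m,g,z0+.02)[0,:2]
    x=least_squares(f,x,diff_step=1e-2).x
    return x, M['m00']/cv2.contourArea(hull(x))
BOWL=[(.045,0),(.067,.03),(.07,.06)]; SAUC=[(.066,0),(.08,.026)]; MAT=[(.085,0),(.085,.003)]; PAN=[(.075,.030),(.075,.036)]
E
python3 - <<'E'
from h import *
im=ctrl.get_image('scene'); m=ctrl.camera_model('scene')
hsv=cv2.cvtColor(im,cv2.COLOR_RGB2HSV); a=im.astype(int); H,S,V=[hsv[...,i].astype(int) for i in range(3)]
for p in [(453,298),(430,300),(367,348),(243,212),(303,266),(316,230),(296,182),(300,182),(400,250),(470,320)]: print(p,im[p[1],p[0]],hsv[p[1],p[0]])
warm=(a[...,0]-a[...,2]>4)
for n,mk,s,pr in [('bowl',warm,(453,298),BOWL),('saucer',warm,(367,348),SAUC),('mat',warm&(S>90),(243,212),MAT),('pan',warm,(303,266),PAN)]:
    k=comp(mk,s); print(n,k.sum(),fitround(m,k,pr))
for u,v in [(279,161),(308,154),(324,177),(296,182)]: print('bat',unproj(m,(u,v),.0088).round(3))
for u,v in[(316,230)]: print('tare',unproj(m,(u,v),.035).round(3))
c=cv2.resize(im[130:260,210:370],None,fx=5,fy=4.5,interpolation=cv2.INTER_CUBIC)
cv2.imwrite('pics/crop1.png',c[:,:,::-1])
E
```

```text
(453, 298) [207 198 176] [ 21  38 207]
(430, 300) [192 184 163] [ 22  39 192]
(367, 348) [228 210 188] [ 17  45 228]
(243, 212) [160 113  75] [ 13 135 160]
(303, 266) [157 144 137] [ 11  32 157]
(316, 230) [118 115 106] [ 23  26 118]
(296, 182) [74 70 68] [10 21 74]
(300, 182) [193 110  77] [  9 153 193]
(400, 250) [123 121 114] [ 23  19 123]
(470, 320) [87 82 74] [18 38 87]
bowl 282213 (array([ 0.47796285, -0.04282489]), 131.1489575951163)
saucer 282213 (array([ 0.46633532, -0.05803268]), 119.43504914614118)
mat 2402 (array([ 0.62137008, -0.26678698]), 0.9525698689058983)
pan 282213 (array([ 0.47062543, -0.05241954]), 131.14773160183054)
bat [[ 0.444 -0.362  0.009]]
bat [[ 0.36  -0.337  0.009]]
bat [[ 0.375 -0.237  0.009]]
bat [[ 0.449 -0.267  0.009]]
tare [[ 0.512 -0.08   0.035]]
```

View pics/crop1.png

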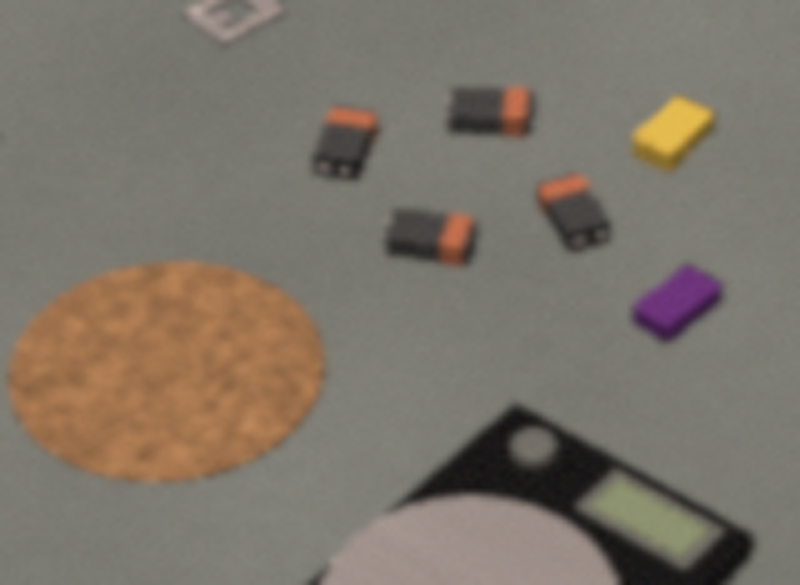

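The crop confirms four dark batteries with copper bands, and the yellow and purple blocks are plainly the decoys. The tare button sits at about scene (316.6,229). Next I refine the segmentation.

```bash
python3 - <<'E'
from h import *
im=ctrl.get_image('scene'); m=ctrl.camera_model('scene')
hsv=cv2.cvtColor(cv2.GaussianBlur(im,(0,0),.8),cv2.COLOR_RGB2HSV); H,S,V=[hsv[...,i].astype(int) for i in range(3)]
def opn(k): return cv2.morphologyEx(k.astype(np.uint8),cv2.MORPH_OPEN,np.ones((3,3)))
vis=im.copy()
for n,mk,s,pr in [('bowl',S>29,(453,298),BOWL),('saucer',S>29,(367,348),SAUC),('mat',S>75,(243,212),MAT),('pan',(V>128)&(H<17),(303,266),PAN)]:
    k=comp(opn(mk),s); x,q=fitround(m,k,pr); print(n,k.sum(),x,q)
    cv2.drawContours(vis,cv2.findContours(k,0,2)[0],-1,(0,255,0),1)
    t=np.linspace(0,6.283,60)
    for r,h in pr: cv2.polylines(vis,[proj(m,np.c_[x[0]+r*np.cos(t),x[1]+r*np.sin(t),0*t+h]).astype(int)],True,(255,0,0) ,1)
print('tare',unproj(m,(316.6,228.9),.035))
cv2.imwrite('pics/seg.png',cv2.resize(vis[170:420,200:500],None,fx=2.4,fy=2.4)[:,:,::-1])
E
```

```text
bowl 2748 [0.37144739 0.27529842] 0.9993220235101544
saucer 3767 [0.60844586 0.25470482] 1.0448484279473615
mat 2452 [ 0.62130171 -0.26689828] 0.9704716586962393
pan 2305 [ 0.59893754 -0.01271726] 0.906185536911719
tare [[ 0.50900606 -0.08190065  0.035     ]]
```

View pics/seg.png

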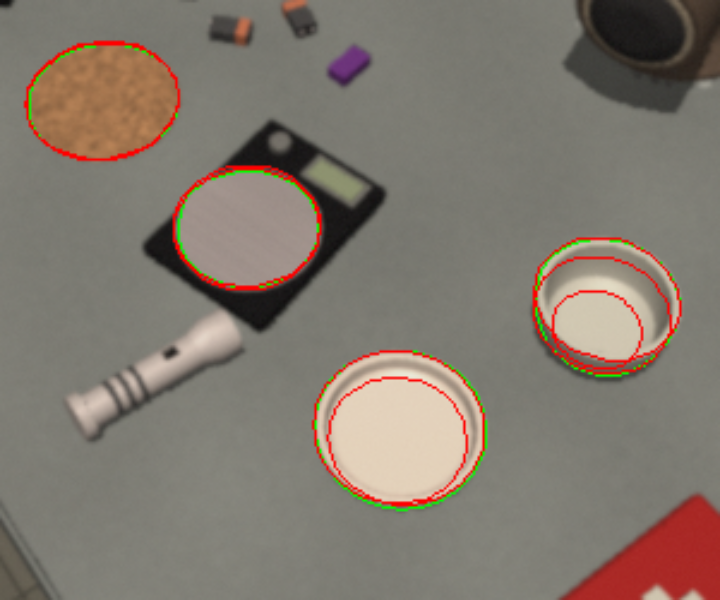

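The overlay matches all four round objects: bowl (0.371,0.275), saucer (0.608,0.255), mat (0.621,-0.267) and pan (0.599,-0.013). The pan-to-tare distance comes out at 113.5 mm against the stated 117 mm, so that agrees to a few mm.

I will grasp on the near side, with tool y radial.

```bash
cat >> h.py <<'E'
def go(x,y,z,yaw,base=None):
    "shift cm / turn deg from the present pose to TCP (x,y,z), tool down, tool y along world angle yaw (deg, mod 180, nearest)"
    o=ctrl.get_obs(); r0=R.from_rotvec(o['tcp_rot']); p=o['eef_pos']
    if base is not None: p,r0=np.array(base[0]),base[1]
    best=None
    for k in(0,180):
        a=np.radians(yaw+k); Y=np.array([np.cos(a),np.sin(a),0]); Z=np.array([0,0,-1.]); X=np.cross(Y,Z)
        r1=R.from_matrix(np.c_[X,Y,Z]); rv=np.degrees((r0.inv()*r1).as_rotvec())
        if best is None or np.linalg.norm(rv)<np.linalg.norm(best[0]): best=(rv,r1)
    sh=r0.inv().apply(np.array([x,y,z])-p)*100
    print('shift',sh.round(2),'turn',best[0].round(1)); return (np.array([x,y,z]),best[1])
def radial(c,d):
    "point d metres from c toward base, and yaw"
    c=np.array(c[:2]); n=np.linalg.norm(c); return *(c*(1-d/n)),np.degrees(np.arctan2(c[1],c[0]))
def st():
    o=ctrl.get_obs(); print(o['clock'],o['eef_pos'].round(4),'w',o['width'],'q',o['joint_pos'].round(2))
E
python3 - <<'E'
from h import *
b=go(.34,-.10,.245,-16); x,y,w=radial((.3714,.2753),.066); print(x,y,w); go(x,y,.17,w,b); go(x,y,.17,w)
E
```

```text
shift [ 2.706e+01 -2.960e+01  1.000e-02] turn [ -0.1  -0.  -50.2]
0.31837812600942555 0.2359975715950319 36.547666505600155
shift [ 31.7  -11.34   7.5 ] turn [  0.    0.  -52.5]
shift [ 38.66 -61.2    7.54] turn [-0.   0.  77.3]
```

{"name": "move_arm", "arguments": {"series": [[[27.0,-29.6,0],[0,0,-50],-1],[[27.0,-29.6,0],[0,0,-50],-1],[[27.0,-29.6,0],[0,0,-50],-1],[[27.0,-29.6,0],[0,0,-50],-1],[[27.0,-29.6,0],[0,0,-50],-1],[[27.0,-29.6,0],[0,0,-50],-1],[[27.0,-29.6,0],[0,0,-50],-1],[[27.0,-29.6,0],[0,0,-50],-1],[[27.0,-29.6,0],[0,0,-50],-1],[[27.0,-29.6,0],[0,0,-50],-1]]}}

```text
clock: 1.03
eef_pos: [0.3396, -0.0975, 0.2454]
tcp_rot: [-2.51, -1.889, -0.002]
force: [-0.3, 0.3, -1.1]
width: 0.0852
gripper_force: 0.0
```

```bash
python3 - <<'E'
from h import *
st(); x,y,w=radial((.3714,.2753),.066);go(x,y,.17,w)
E
```

```text
1.0333 [ 0.3396 -0.0975  0.2454] w 0.08520934336340466 q [-0.28 -0.2  -0.35  1.42  0.    1.57]
shift [ 31.45 -11.27   7.56] turn [  0.1  -0.  -52.6]
```

{"name": "move_arm", "arguments": {"series": [[[31.5,-11.3,7.5],[0,0,-52.6],0],[[31.5,-11.3,7.5],[0,0,-52.6],0],[[31.5,-11.3,7.5],[0,0,-52.6],0],[[31.5,-11.3,7.5],[0,0,-52.6],0],[[31.5,-11.3,7.5],[0,0,-52.6],0],[[31.5,-11.3,7.5],[0,0,-52.6],0],[[31.5,-11.3,7.5],[0,0,-52.6],0],[[31.5,-11.3,7.5],[0,0,-52.6],0],[[31.5,-11.3,7.5],[0,0,-52.6],0],[[31.5,-11.3,7.5],[0,0,-52.6],0]]}}

```text
clock: 1.87
eef_pos: [0.3178, 0.2357, 0.1693]
tcp_rot: [-1.409, -2.807, 0.002]
force: [0.7, 0.1, 0.3]
width: 0.0426
gripper_force: 0.0
```

```bash
python3 - <<'E'
from h import *
st(); x,y,w=radial((.3714,.2753),.066);go(x,y,.049,w)
m=ctrl.camera_model('wrist'); im=ctrl.get_image('wrist'); print(m)
t=np.linspace(0,6.283,90)
for r,h in [(.07,.06),(.062,.06)]: cv2.polylines(im,[proj(m,np.c_[.3714+r*np.cos(t),.2753+r*np.sin(t),0*t+h]).astype(int)],True,(255,0,0),1)
cv2.imwrite('pics/w1.png',im[:,:,::-1])
E
```

```text
1.8667 [0.3178 0.2357 0.1693] w 0.042561502893909434 q [ 0.64 -0.11 -0.44  1.24  0.    1.57]
shift [-1.000e-02  9.000e-02  1.203e+01] turn [-0.1 -0.   0.1]
{'fx': 405.56970334909994, 'fy': 405.56970334909994, 'cx': 320.8401396719009, 'cy': 236.18686929891794, 'eye': array([0.27795515, 0.28860961, 0.29781363]), 'rotation': array([-0.25521062, -0.08206532,  0.63696172])}
```

View pics/w1.png

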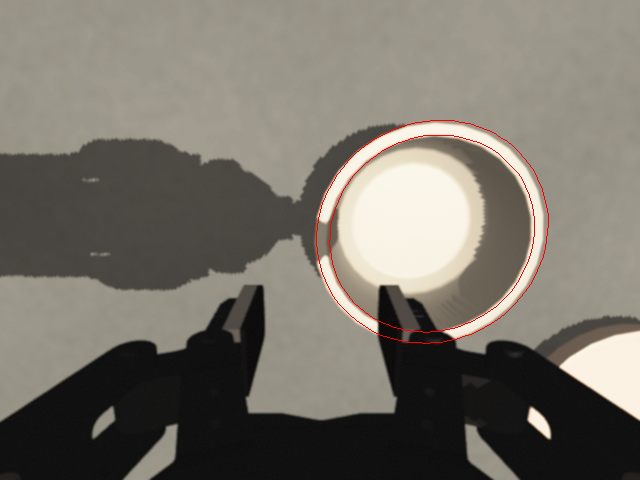

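The wrist view shows the bowl rim within about 2 px (1 mm) of the prediction and the fingers straddling the near wall's azimuth. I descend and grip.

{"name": "move_arm", "arguments": {"series": [[[0,0,4],[0,0,0],0],[[0,0,8],[0,0,0],0],[[0,0,11],[0,0,0],0],[[0,0,12],[0,0,0],0],[[0,0,12],[0,0,0],0],[[0,0,12],[0,0,0],1],[[0,0,12],[0,0,0],1],[[0,0,12],[0,0,0],1],[[0,0,12],[0,0,0],1],[[0,0,12],[0,0,0],1]]}}

```text
clock: 2.75
eef_pos: [0.3211, 0.2342, 0.0531]
tcp_rot: [1.416, 2.799, 0.006]
force: [0.8, -4.9, 9.0]
width: 0.0084
gripper_force: 57.9
```

{"name": "move_arm", "arguments": {"series": [[[0,0,0],[0,0,0],1],[[0,0,-1],[0,0,0],1],[[0,0,-2],[0,0,0],1],[[0,0,-4],[0,0,0],1],[[0,0,-6],[0,0,0],1],[[0,0,-8],[0,0,0],1],[[0,0,-10],[0,0,0],1],[[0,0,-10],[0,0,0],1],[[0,0,-10],[0,0,0],1],[[0,0,-10],[0,0,0],1]]}}

```text
clock: 3.58
eef_pos: [0.3183, 0.2334, 0.15]
tcp_rot: [-1.415, -2.804, 0.001]
force: [0.0, -0.4, -2.6]
width: 0.0079
gripper_force: 58.9
```

```bash
python3 - <<'E'
from h import *
st(); x,y,w=radial((.5989,-.0127),.066);b=go(x,y,.16,w); go(x,y,.036+.0485,w,b)
m=ctrl.camera_model('side'); im=ctrl.get_image('side')
cv2.imwrite('pics/s1.png',im[:,:,::-1])
E
```

```text
3.5833 [0.3183 0.2334 0.15  ] w 0.007870808329094802 q [ 0.63 -0.1  -0.48  1.19  0.    1.57]
shift [-32.43   2.73  -1.  ] turn [-0.   0.  37.7]
shift [0.   0.   7.55] turn [0. 0. 0.]
```

View pics/s1.png

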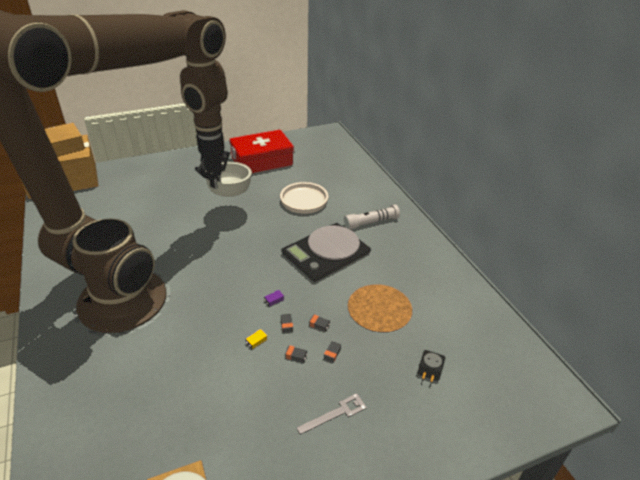

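The side view shows the bowl hanging level in the gripper at (232,178). I measure its offset from the TCP.

```bash
cat >> h.py <<'E'
def seg(im,kind,seed):
    hsv=cv2.cvtColor(cv2.GaussianBlur(im,(0,0),.8),cv2.COLOR_RGB2HSV); H,S,V=[hsv[...,i].astype(int) for i in range(3)]
    k={'white':S>29,'mat':S>75,'bright':(V>135)}[kind]
    return comp(cv2.morphologyEx(k.astype(np.uint8),cv2.MORPH_OPEN,np.ones((3,3))),seed)
E
python3 - <<'E'
from h import *
o=ctrl.get_obs();p=o['eef_pos']
im=ctrl.get_image('scene'); m=ctrl.camera_model('scene')
t=np.linspace(0,6.283,90)
c=p[:2]*(1+.066/np.linalg.norm(p[:2])); s=proj(m,[*c,.12])[0]
k=seg(im,'white',s); print(s,k.sum())
# rim fit: print for a few z0
for z in(.092,.097,.102): print(z,fitround(m,k,BOWL,z))
x=c;v=im.copy()
for r,h in BOWL: cv2.polylines(v,[proj(m,np.c_[x[0]+r*np.cos(t),x[1]+r*np.sin(t),0*t+h+.097]).astype(int)],True,(255,0,0) ,1)
cv2.drawContours(v,cv2.findContours(k,0,2)[0],-1,(0,255,0),1)
a,b=s.astype(int); cv2.imwrite('pics/s2.png',cv2.resize(v[b-80:b+80,a-100:a+100],None,fx=3.5,fy=3.5,interpolation=2)[:,:,::-1]); print(c)
E
```

```text
[456.6142995  278.79540259] 2971
0.092 (array([0.36733943, 0.27554462]), 1.0205781837554384)
0.097 (array([0.37036953, 0.27748011]), 1.011707992133592)
0.102 (array([0.37339962, 0.27941553]), 1.0028762855051578)
[0.37134137 0.27225024]
```

View pics/s2.png

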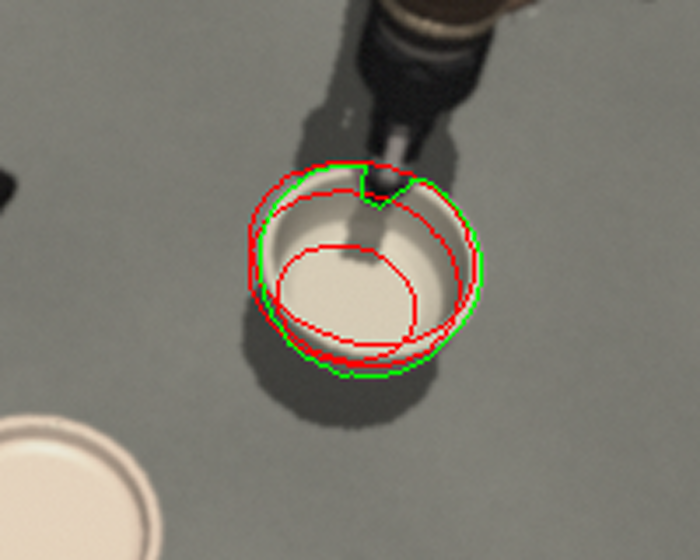

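The bowl hangs slightly left of the predicted outline: centre about 67 mm radial and +4 mm tangential from the TCP. I correct for this at the pan.

```bash
python3 - <<'E'
from h import *
b=go(.533,-.0143,.150,-1.2); go(.533,-.0143,.096,-1.2,b)
E
```

```text
shift [-32.68   2.6   -0.08] turn [-0.1  0.  37.6]
shift [0.  0.  5.4] turn [0. 0. 0.]
```

{"name": "move_arm", "arguments": {"series": [[[-2,0.2,0],[0,0,3],1],[[-5,0.5,0],[0,0,6],1],[[-9,0.9,0],[0,0,11],1],[[-13,1.2,0],[0,0,16],1],[[-17,1.5,0],[0,0,21],1],[[-21,1.8,0],[0,0,26],1],[[-25,2.1,0],[0,0,31],1],[[-29,2.4,0],[0,0,35],1],[[-32,2.6,0],[0,0,37.6],1],[[-32.7,2.6,0],[0,0,37.6],1]]}}

```text
clock: 4.52
eef_pos: [0.5359, -0.0175, 0.1486]
tcp_rot: [2.25, 2.192, -0.002]
force: [0.1, -0.4, -1.8]
width: 0.0077
gripper_force: 62.8
```

{"name": "move_arm", "arguments": {"series": [[[0,0,0],[0,0,0],1],[[0,0,0],[0,0,0],1],[[0,0,2],[0,0,0],1],[[0,0,4],[0,0,0],1],[[0,0,5],[0,0,0],1],[[0,0,5.3],[0,0,0],1],[[0,0,5.5],[0,0,0],1],[[0,0,5.5],[0,0,0],1],[[0,0,5.5],[0,0,0],1],[[0,0,5.5],[0,0,0],1]]}}

```text
clock: 5.35
eef_pos: [0.5345, -0.0138, 0.0965]
tcp_rot: [2.243, 2.198, 0.003]
force: [-2.1, 0.7, 3.6]
width: 0.0075
gripper_force: 63.5
```

```bash
python3 - <<'E'
from h import *
st();print(ctrl.get_obs()['force'])
im=ctrl.get_image('scene'); m=ctrl.camera_model('scene'); p=ctrl.get_obs()['eef_pos']
k=seg(im,'white',proj(m,[.60,-.012,.08])[0]);z=p[2]-.053;print(k.sum(),z,fitround(m,k,BOWL,z))
cv2.imwrite('pics/s3.png',cv2.resize(im[150:310,200:400],None,fx=3.5,fy=3.5,interpolation=2)[:,:,::-1])
E
```

```text
5.35 [ 0.5345 -0.0138  0.0965] w 0.007453738742491719 q [-0.03  0.18 -0.3   1.08  0.    1.56]
[-2.14385057  0.66814978  3.62856126]
3410 0.04328745943116361 (array([0.60243566, 0.01298782]), 1.4384441239741939)
```

View pics/s3.png

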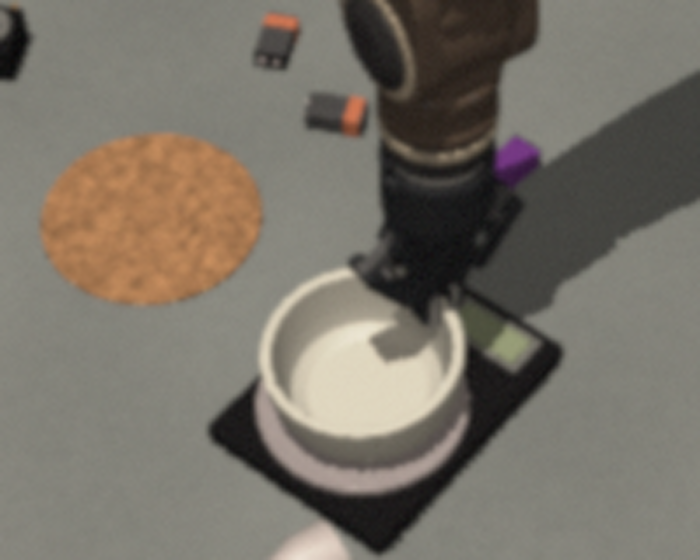

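```bash
python3 - <<'E'
from h import *
m=ctrl.camera_model('scene')
for z in(.096,.102): print(unproj(m,(304,250.9),z))
t=np.linspace(0,6.283,90)
for z in (.096,.102):
  c=unproj(m,(304,250.9),z)[0]; e=(proj(m,np.c_[c[0]+.07*np.cos(t),c[1]+.07*np.sin(t),0*t+z])-[200,150])*3.5; print(e.min(0),e.max(0))
E
```

```text
[[ 0.59849088 -0.00583778  0.096     ]]
[[ 0.60083441 -0.00216829  0.102     ]]
[260.6067027  271.88058085] [467.17405149 439.13872774]
[260.08177969 271.48023624] [467.696415   439.58732486]
```

The picture shows the bowl touching the pan, with its centre about 5 mm too far toward +y. I lift slightly, shift by -0.5 cm in y and lower again.

{"name": "move_arm", "arguments": {"series": [[[0,0,-0.8],[0,0,0],1],[[-0.2,0,-0.8],[0,0,0],1],[[-0.5,0,-0.8],[0,0,0],1],[[-0.5,0,-0.8],[0,0,0],1],[[-0.5,0,-0.5],[0,0,0],1],[[-0.5,0,-0.2],[0,0,0],1],[[-0.5,0,0.0],[0,0,0],1],[[-0.5,0,0.2],[0,0,0],1],[[-0.5,0,0.3],[0,0,0],1],[[-0.5,0,0.3],[0,0,0],1]]}}

```text
clock: 6.23
eef_pos: [0.5334, -0.0192, 0.0931]
tcp_rot: [2.244, 2.198, -0.0]
force: [-6.6, -0.7, 9.9]
width: 0.0074
gripper_force: 71.0
```

{"name": "move_arm", "arguments": {"series": [[[0,0,0],[0,0,0],0.4],[[0,0,0],[0,0,0],0.2],[[0,0,0],[0,0,0],0.1],[[0,0,0],[0,0,0],0.1],[[0,0,0],[0,0,0],0.1],[[0,0,-2],[0,0,0],0.1],[[0,0,-5],[0,0,0],0.1],[[0,0,-8],[0,0,0],0.1],[[0,0,-10],[0,0,0],0.1],[[0,0,-10],[0,0,0],0.1]]}}

```text
clock: 7.07
eef_pos: [0.5358, -0.0191, 0.197]
tcp_rot: [2.24, 2.195, 0.008]
force: [1.3, 0.4, -0.7]
width: 0.0387
gripper_force: 0.0
```

```bash
python3 - <<'E'
from h import *
st()
im=ctrl.get_image('scene'); m=ctrl.camera_model('scene')
v=im.copy();t=np.linspace(0,6.283,90)
for x,r,h in [((.600,-.0117),.07,.096),((.600,-.0117),.062,.096),((.600,-.0117),.075,.036)]: cv2.polylines(v,[proj(m,np.c_[x[0]+r*np.cos(t),x[1]+r*np.sin(t),0*t+h]).astype(int)],True,(255,0,0),1)
cv2.imwrite('pics/s4.png',cv2.resize(np.hstack([v[200:310,240:370],im[200:310,240:370]]),None,fx=3,fy=3,interpolation=2)[:,:,::-1])
x,y=.5075,-.083; w=-9.3
b=go(x,y,.15,w); go(x,y,.050,w,b)
E
```

```text
7.0667 [ 0.5358 -0.0191  0.197 ] w 0.03866437444763898 q [-0.04  0.14 -0.12  1.3   0.    1.56]
shift [-6.44 -2.65  4.45] turn [ 0.3 -0.   8.1]
shift [ 0.  0. 10.] turn [0. 0. 0.]
```

View pics/s4.png

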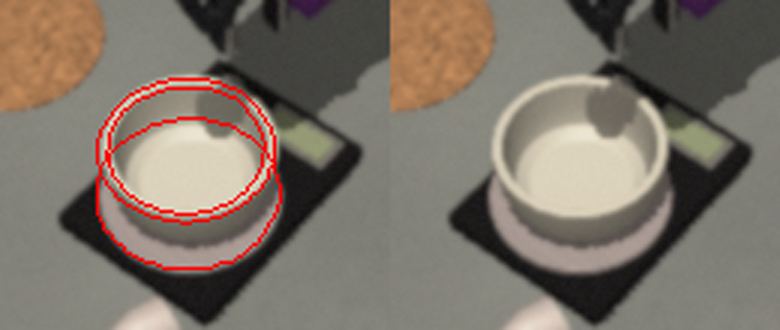

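The bowl stands upright and centred on the pan (rims match the overlay). Now I press tare with the fingers shut, turned so that the finger line is perpendicular to the bowl direction.

```bash
python3 - <<'E'
from h import *
b=go(.508,-.083,.10,-52.4)
E
```

```text
shift [-6.44 -2.63  9.45] turn [ 0.3 -0.1 51.2]
```

{"name": "move_arm", "arguments": {"series": [[[-2,-1,0],[0,0,7],1],[[-5,-2,0],[0,0,14],1],[[-6.4,-2.6,0],[0,0,21],1],[[-6.4,-2.6,0],[0.3,0,28],1],[[-6.4,-2.6,2],[0.3,0,35],1],[[-6.4,-2.6,4],[0.3,0,42],1],[[-6.4,-2.6,6],[0.3,0,49],1],[[-6.4,-2.6,8],[0.3,0,51.2],1],[[-6.4,-2.6,9.4],[0.3,0,51.2],1],[[-6.4,-2.6,9.4],[0.3,0,51.2],1]]}}

```text
clock: 7.95
eef_pos: [0.5035, -0.0821, 0.0938]
tcp_rot: [-2.967, -1.011, 0.016]
force: [-1.0, 0.3, 0.3]
width: 0.0003
gripper_force: 0.0
```

```bash
python3 - <<'E'
from h import *
st(); go(.508,-.083,.052,-52.4); m=ctrl.camera_model('wrist'); im=ctrl.get_image('wrist')
for z in (.035,): cv2.circle(im,proj(m,[.508,-.083,z])[0].astype(int).tolist(),4,(255,0,0),1)
cv2.imwrite('pics/w2.png',im[:,:,::-1])
E
```

```text
7.95 [ 0.5035 -0.0821  0.0938] w 0.00026022806825468195 q [-0.16  0.15 -0.34  1.09  0.    2.32]
shift [0.33 0.39 4.17] turn [-0.6  0.4  0. ]
```

View pics/w2.png

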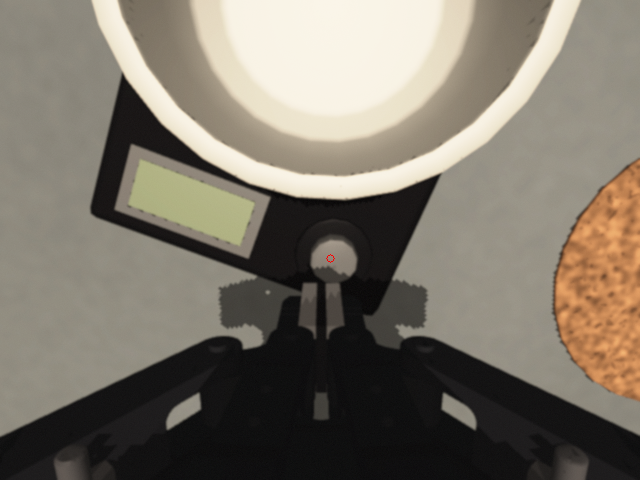

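The wrist view shows the tare button at (334,258) and my aim at (330,258), so about 2 mm of correction in tool y. The fingers are shut just before it.

{"name": "move_arm", "arguments": {"series": [[[0,0.2,0],[0,0,0],1],[[0,0.2,0],[0,0,0],1],[[0,0.2,2],[0,0,0],1],[[0,0.2,3.5],[0,0,0],1],[[0,0.2,4.2],[0,0,0],1],[[0,0.2,4.4],[0,0,0],1],[[0,0.2,4.6],[0,0,0],1],[[0,0.2,4.8],[0,0,0],1],[[0,0.2,5.0],[0,0,0],1],[[0,0.2,5.0],[0,0,0],1]]}}

```text
clock: 8.83
eef_pos: [0.508, -0.0841, 0.0488]
tcp_rot: [-2.971, -1.012, 0.004]
force: [1.3, 0.3, 1.2]
width: 0.0
gripper_force: 0.6
```

{"name": "move_arm", "arguments": {"series": [[[0,0,0.2],[0,0,0],1],[[0,0,0.4],[0,0,0],1],[[0,0,0.5],[0,0,0],1],[[0,0,0.6],[0,0,0],1],[[0,0,0.7],[0,0,0],1],[[0,0,0.8],[0,0,0],1],[[0,0,0.8],[0,0,0],1],[[0,0,0.8],[0,0,0],1],[[0,0,0.8],[0,0,0],1],[[0,0,0.8],[0,0,0],1]]}}

```text
clock: 9.67
eef_pos: [0.5081, -0.0842, 0.0436]
tcp_rot: [-2.972, -1.012, 0.001]
force: [-7.7, 0.5, 25.2]
width: 0.0001
gripper_force: 13.0
```

Button fully down: it met the stop at 25 N after about 5 mm of travel. I retreat and look at the batteries.

{"name": "move_arm", "arguments": {"series": [[[0,0,-2],[0,0,0],1],[[0,0,-5],[0,0,0],1],[[0,0,-9],[0,0,0],1],[[0,0,-13],[0,0,0],0.4],[[0,0,-17],[0,0,0],0],[[0,0,-20],[0,0,0],0],[[0,0,-20],[0,0,0],0],[[0,0,-20],[0,0,0],0],[[0,0,-20],[0,0,0],0],[[0,0,-20],[0,0,0],0]]}}

```text
clock: 10.5
eef_pos: [0.5075, -0.0843, 0.2385]
tcp_rot: [-2.969, -1.011, 0.01]
force: [1.0, -0.2, -0.3]
width: 0.0429
gripper_force: 0.0
```

```bash
python3 - <<'E'
from h import *
st(); go(.385,-.32,.24,-37)
E
```

```text
10.5 [ 0.5075 -0.0843  0.2385] w 0.042878311679653926 q [-0.17  0.11 -0.07  1.4   0.    2.32]
shift [-24.09  11.19  -0.12] turn [ -0.4   0.2 -15.4]
```

{"name": "move_arm", "arguments": {"series": [[[-4,1.9,0],[0,0,-5],0],[[-8,3.7,0],[0,0,-10],0],[[-12,5.6,0],[0,0,-15.4],0],[[-16,7.5,0],[0,0,-15.4],0],[[-20,9.3,0],[0,0,-15.4],0],[[-24.1,11.2,0],[0,0,-15.4],0],[[-24.1,11.2,0],[0,0,-15.4],0],[[-24.1,11.2,0],[0,0,-15.4],0],[[-24.1,11.2,0],[0,0,-15.4],0],[[-24.1,11.2,0],[0,0,-15.4],0]]}}

```text
clock: 11.33
eef_pos: [0.3856, -0.3195, 0.2392]
tcp_rot: [-2.806, -1.4, 0.006]
force: [0.1, 0.1, 0.5]
width: 0.0423
gripper_force: 0.0
```

```bash
cat >> h.py <<'E'
def bats(im,m,zt=.0175,draw=None):
    "dark+copper blobs -> centre on z/2 plane, long-axis angle (deg)"
    hsv=cv2.cvtColor(cv2.GaussianBlur(im,(0,0),1),cv2.COLOR_RGB2HSV); H,S,V=[hsv[...,i].astype(int) for i in range(3)]
    cop=((H<14)&(S>120)&(V>90)).astype(np.uint8); out=[]
    n,l,s,c=cv2.connectedComponentsWithStats(cop)
    dark=((V<95)&(S<90)).astype(np.uint8)|cop
    for i in range(1,n):
        if 150<s[i,4]<4000 and s[i,2]<120: out.append((c[i],s[i,4]))
    return out,dark,cop
E
python3 - <<'E'
from h import *
st(); m=ctrl.camera_model('wrist'); im=ctrl.get_image('wrist'); o,d,c=bats(im,m); print(o)
cv2.imwrite('pics/w3.png',im[:,:,::-1])
E
```

```text
11.3333 [ 0.3856 -0.3195  0.2392] w 0.04232364579632474 q [-0.69  0.09 -0.1   1.39 -0.    1.52]
[(array([434.24821429,  24.48035714]), np.int32(560)), (array([483.43589744,   6.91666667]), np.int32(156)), (array([510.78853047,  10.44802867]), np.int32(279)), (array([598.23267327,  17.37623762]), np.int32(202)), (array([471.07894737,  26.21804511]), np.int32(266)), (array([517.78205128,  33.81891026]), np.int32(624)), (array([570.49011299,  34.95762712]), np.int32(708)), (array([540.41940789,  63.21710526]), np.int32(608)), (array([477.16043956,  67.55384615]), np.int32(455)), (array([328.76851852, 110.30555556]), np.int32(216)), (array([262.22789784, 151.43811395]), np.int32(509)), (array([401.33966245, 216.74894515]), np.int32(474)), (array([297.34120172, 232.55579399]), np.int32(466))]
```

View pics/w3.png

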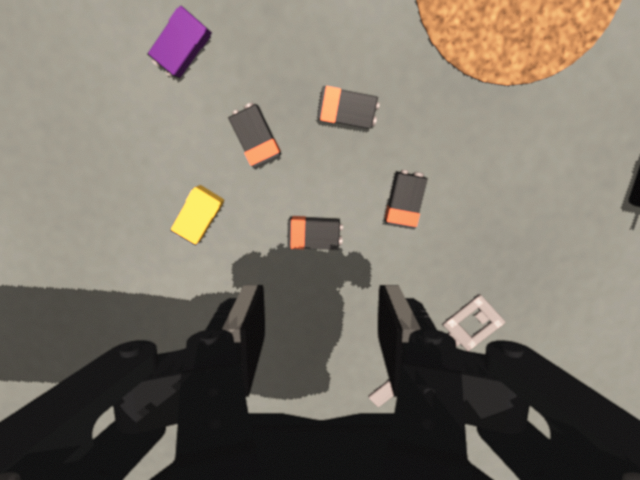

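The wrist view shows the four batteries: A (315,232), B (349,108), C (254,134) and D (407,200). The yellow (197,214) and purple (179,42) blocks are decoys.

```bash
python3 - <<'E'
from h import *
m=ctrl.camera_model('wrist')
for n,a,b in [('A',(290,232),(341,233)),('B',(321,104.5),(377,111)),('C',(243,110.5),(264.5,158.5)),('D',(411.5,174),(402.5,225.5))]:
    P=unproj(m,[a,b],.014); d=P[1]-P[0]; ang=np.degrees(np.arctan2(d[1],d[0])); c=P.mean(0)
    print(n,c[:2].round(4),'len',np.linalg.norm(d).round(4),'long',ang.round(1)); b0=go(c[0],c[1],.20,ang+90);go(c[0],c[1],.022,ang+90)
E
```

```text
A [ 0.3641 -0.3367] len 0.046 long -38.0
shift [-2.7  -0.67  3.96] turn [ -0.3  -0.3 -88.9]
shift [-2.69 -0.55 21.76] turn [ -0.3  -0.3 -88.9]
B [ 0.4513 -0.2678] len 0.047 long -43.2
shift [8.04 2.16 3.93] turn [ -0.3  -0.3 -83.7]
shift [ 8.05  2.28 21.73] turn [ -0.3  -0.3 -83.7]
C [ 0.374  -0.2372] len 0.0428 long -104.2
shift [ 5.85 -5.86  3.99] turn [ -0.4  -0.  -22.7]
shift [ 5.86 -5.74 21.79] turn [ -0.4  -0.  -22.7]
D [ 0.4465 -0.3615] len 0.0463 long -133.6
shift [0.26 7.41 3.9 ] turn [-0.4  0.   6.7]
shift [ 0.26  7.52 21.7 ] turn [-0.4  0.   6.7]
```

Positions agree with the scene estimate to a few mm and the lengths match 46.5 mm. I take D first.

{"name": "move_arm", "arguments": {"series": [[[0.1,3.5,2],[0,0,4],0],[[0.3,7.5,4],[-0.4,0,6.7],0],[[0.3,7.5,8],[-0.4,0,6.7],0],[[0.3,7.5,12],[-0.4,0,6.7],0],[[0.3,7.5,16],[-0.4,0,6.7],0],[[0.3,7.5,20],[-0.4,0,6.7],0],[[0.3,7.5,22],[-0.4,0,6.7],0],[[0.3,7.5,22.1],[-0.4,0,6.7],0],[[0.3,7.5,22.1],[-0.4,0,6.7],1],[[0.3,7.5,22.1],[-0.4,0,6.7],1]]}}

```text
clock: 12.22
eef_pos: [0.4476, -0.3622, 0.0204]
tcp_rot: [2.884, 1.236, 0.001]
force: [0.5, -1.4, -0.7]
width: 0.0248
gripper_force: 59.9
```

{"name": "move_arm", "arguments": {"series": [[[0,0,0],[0,0,0],1],[[0,0,0],[0,0,0],1],[[0,0,0],[0,0,0],1],[[0,0,-2],[0,0,0],1],[[0,0,-5],[0,0,0],1],[[0,0,-9],[0,0,0],1],[[0,0,-13],[0,0,0],1],[[0,0,-16],[0,0,0],1],[[0,0,-16],[0,0,0],1],[[0,0,-16],[0,0,0],1]]}}

```text
clock: 13.05
eef_pos: [0.4473, -0.3631, 0.1819]
tcp_rot: [2.882, 1.232, 0.004]
force: [-0.6, 0.3, -1.2]
width: 0.0247
gripper_force: 60.0
```

```bash
python3 - <<'E'
from h import *
st(); b=go(.618,-.0206,.178,-70)
E
```

```text
13.05 [ 0.4473 -0.3631  0.1819] w 0.024655713600512667 q [-0.68  0.22 -0.06  1.28 -0.    1.65]
shift [ 36.56 -11.32   0.28] turn [ 0.4 -0.1 26.3]
```

{"name": "move_arm", "arguments": {"series": [[[3.7,-1.1,0],[0,0,3],1],[[7.4,-2.3,0],[0,0,6],1],[[11,-3.4,0],[0,0,9],1],[[15,-4.6,0],[0,0,12],1],[[19,-5.9,0],[0,0,15],1],[[23,-7.1,0],[0,0,18],1],[[27,-8.4,0],[0,0,21],1],[[31,-9.6,0],[0,0,24],1],[[34.5,-10.7,0],[0,0,26.3],1],[[36.6,-11.3,0.2],[0.4,0,26.3],1]]}}

```text
clock: 13.88
eef_pos: [0.6178, -0.0156, 0.1747]
tcp_rot: [-3.088, -0.547, 0.006]
force: [0.5, -0.8, 0.1]
width: 0.0247
gripper_force: 60.0
```

{"name": "move_arm", "arguments": {"series": [[[0,0,0],[0,0,0],1],[[0,0,1],[0,0,0],1],[[0,0,4],[0,0,0],1],[[0,0,7],[0,0,0],1],[[0,0,9.5],[0,0,0],1],[[0,0,10.5],[0,0,0],1],[[0,0,10.6],[0,0,0],1],[[0,0,10.6],[0,0,0],1],[[0,0,10.6],[0,0,0],0.2],[[0,0,10.6],[0,0,0],0.15]]}}

```text
clock: 14.72
eef_pos: [0.6182, -0.0194, 0.0723]
tcp_rot: [-3.091, -0.545, -0.001]
force: [0.6, -0.4, 0.1]
width: 0.0361
gripper_force: 0.0
```

{"name": "move_arm", "arguments": {"series": [[[0,0,0],[0,0,0],0.15],[[0,0,0],[0,0,0],0.15],[[0,0,-2],[0,0,0],0.15],[[0,0,-5],[0,0,0],0.15],[[0,0,-9],[0,0,0],0.15],[[0,0,-12],[0,0,0],0],[[0,0,-12],[0,0,0],0],[[0,0,-12],[0,0,0],0],[[0,0,-12],[0,0,0],0],[[0,0,-12],[0,0,0],0]]}}

```text
clock: 15.55
eef_pos: [0.6168, -0.0194, 0.189]
tcp_rot: [-3.089, -0.546, 0.007]
force: [0.2, -0.3, -0.8]
width: 0.0427
gripper_force: 0.0
```

```bash
python3 - <<'E'
from h import *
st(); b=go(.4513,-.2678,.178,46.8); go(.4513,-.2678,.018,46.8,b)
m=ctrl.camera_model('wrist'); im=ctrl.get_image('wrist'); cv2.imwrite('pics/w4.png',im[:,:,::-1])
E
```

```text
15.55 [ 0.6168 -0.0194  0.189 ] w 0.04274592433760648 q [-0.03  0.31  0.07  1.33  0.    2.76]
shift [-24.05  17.68   1.09] turn [-0.2  0.3 63.2]
shift [ 0.  0. 16.] turn [0. 0. 0.]
```

View pics/w4.png

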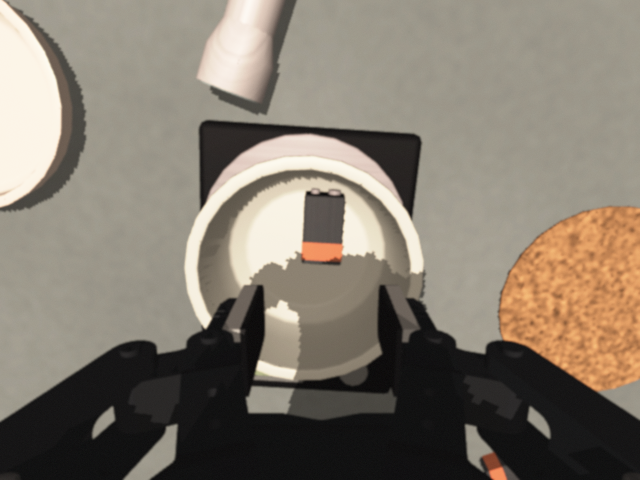

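One dark/copper battery lies flat in the far half of the bowl at (323,227); the bowl is centred and upright. I check from the scene camera that nothing was knocked, using copper-band centroids against the first picture.

```bash
cat >> h.py <<'E'
def copper(im):
    hsv=cv2.cvtColor(im,cv2.COLOR_RGB2HSV).astype(int); H,S,V=[hsv[...,i] for i in range(3)]
    k=((H<13)&(S>110)&(V>90)).astype(np.uint8); n,l,s,c=cv2.connectedComponentsWithStats(k)
    return [(c[i].round(1).tolist(),int(s[i,4])) for i in range(1,n) if 12<s[i,4]<120 and 140<c[i][1]<300 and 260<c[i][0]<370]
def check():
    im=ctrl.get_image('scene'); m=ctrl.camera_model('scene'); print('copper',copper(im))
    k=seg(im,'white',(367,348)); print('saucer',fitround(m,k,SAUC)); return im
E
python3 - <<'E'
from h import *
print(copper(cv2.imread('pics/scene0.png')[:,:,::-1].copy())); check()
b=go(.4513,-.2678,.178,46.8)
E
```

```text
[([312.6, 154.3], 45), ([280.2, 155.8], 32), ([321.7, 171.4], 33), ([300.4, 182.6], 50)]
copper [([312.5, 154.1], 50), ([321.7, 171.4], 33), ([299.5, 255.9], 58)]
saucer (array([0.60849442, 0.25467368]), 1.0437244625107462)
shift [-24.04  17.68   1.08] turn [-0.1  0.4 63.2]
```

```bash
python3 - <<'E'
from h import *
m=ctrl.camera_model('wrist'); print('wrist exp B',proj(m,[.4513,-.2678,.0175]),'495,467 ->',unproj(m,(495,467),.0175))
im=ctrl.get_image('scene'); print(im[178:190:3,288:304:3].tolist()); ms=ctrl.camera_model('scene')
o=ctrl.get_obs(); print(proj(ms,[o['eef_pos']+[0,0,z] for z in(0,.1,.2,.3)]).round(0).tolist())
hsv=cv2.cvtColor(im,cv2.COLOR_RGB2HSV).astype(int);k=((hsv[...,0]<13)&(hsv[...,1]>90)&(hsv[...,2]>80)).astype(np.uint8)
n,l,s,c=cv2.connectedComponentsWithStats(k); print([(c[i].round(),s[i,4]) for i in range(1,n) if 5<s[i,4]<400])
E
```

```text
wrist exp B [[516.32250546 473.54530501]] 495,467 -> [[ 0.45117166 -0.24636343  0.0175    ]]
[[[56, 49, 40], [67, 59, 49], [79, 71, 60], [129, 116, 97], [119, 106, 88], [56, 51, 44]], [[110, 98, 83], [112, 100, 85], [102, 91, 76], [72, 66, 55], [35, 31, 29], [30, 28, 28]], [[35, 32, 31], [33, 32, 30], [29, 25, 25], [27, 26, 26], [50, 49, 46], [45, 43, 41]], [[51, 48, 44], [55, 53, 50], [69, 67, 63], [73, 70, 67], [49, 47, 46], [35, 35, 35]]]
[[293.0, 227.0], [291.0, 197.0], [289.0, 165.0], [287.0, 127.0]]
[(array([312., 154.]), np.int32(60)), (array([ 46., 167.]), np.int32(6)), (array([322., 172.]), np.int32(45)), (array([299., 256.]), np.int32(66))]
```

B is hidden behind the arm in that view, so I move to a hover and measure it there.

{"name": "move_arm", "arguments": {"series": [[[-3,2,0],[0,0,-7],0],[[-6,4.4,0],[0,0,-14],0],[[-9,6.6,0],[0,0,-21],0],[[-12,8.8,0],[0,0,-28],0],[[-15,11,0],[0,0,-35],0],[[-18,13.2,0],[0,0,-42],0],[[-21,15.4,0],[0,0,-49],0],[[-24,17.7,0],[0,0,-56],0],[[-24,17.7,0],[0,0,-63],0],[[-24,17.7,0],[0,0,-70],0]]}}

```text
clock: 16.53
eef_pos: [0.4507, -0.2698, 0.1893]
tcp_rot: [-2.233, -2.202, 0.0]
force: [0.9, 0.2, -0.5]
width: 0.0432
gripper_force: 0.0
```

```bash
cat >> h.py <<'E'
def wbats(z=.0175,zc=.014):
    "batteries in the wrist view: centre, long-axis angle, size of rectangle on plane zc"
    m=ctrl.camera_model('wrist'); im=ctrl.get_image('wrist')
    hsv=cv2.cvtColor(cv2.GaussianBlur(im,(0,0),1),cv2.COLOR_RGB2HSV).astype(int); H,S,V=[hsv[...,i] for i in range(3)]
    cop=((H<14)&(S>140)&(V>110)).astype(np.uint8); n,l,s,c=cv2.connectedComponentsWithStats(cop); res=[]
    allm=((V<62)|(cop>0)).astype(np.uint8)
    for i in range(1,n):
        if s[i,4]<200 or s[i,4]>3500: continue
        k=allm*0; cv2.circle(k,c[i].astype(int).tolist(),int(75*.2/(m['eye'][2]-.02)*1.5),1,-1)
        q=comp(allm&k,c[i]); ct=max(cv2.findContours(q,0,2)[0],key=cv2.contourArea)[:,0,:]
        P=unproj(m,ct,zc)[:,:2]*1000; (x,y),(w,h),a=cv2.minAreaRect(P.astype(np.float32))
        bx=cv2.boxPoints(((x,y),(w,h),a)); e=[bx[1]-bx[0],bx[2]-bx[1]]; e=max(e,key=np.linalg.norm)
        C=unproj(m,c[i],zc)[0,:2]
        res.append((np.array([x,y])/1000,np.degrees(np.arctan2(e[1],e[0]))%180,round(min(w,h)),round(max(w,h)),C)); print('bat c',(np.array([x,y])/1000).round(4),'long',res[-1][1].round(1),'size',res[-1][3],res[-1][2],'copper',C.round(3),'px',c[i].round(),s[i,4])
    return res,im
E
python3 - <<'E'
from h import *
st(); wbats()
E
```

```text
16.5333 [ 0.4507 -0.2698  0.1893] w 0.043170639905536476 q [-0.54  0.14 -0.15  1.29  0.    1.04]
bat c [ 0.5758 -0.2114] long 79.7 size 45 20 copper [ 0.576 -0.21 ] px [494. 134.] 762
bat c [ 0.5454 -0.2428] long 88.4 size 43 11 copper [ 0.546 -0.242] px [450. 179.] 451
bat c [ 0.6798 -0.2404] long 101.8 size 31 12 copper [ 0.678 -0.238] px [630. 170.] 418
bat c [ 0.5925 -0.2423] long 53.8 size 34 27 copper [ 0.592 -0.244] px [512. 180.] 581
bat c [ 0.4402 -0.2565] long 44.1 size 27 11 copper [ 0.439 -0.257] px [308. 200.] 447
bat c [ 0.6302 -0.2609] long 93.5 size 26 9 copper [ 0.629 -0.26 ] px [559. 201.] 259
bat c [ 0.3708 -0.2539] long 170.5 size 28 12 copper [ 0.371 -0.254] px [217. 197.] 557
bat c [ 0.5966 -0.2802] long 35.9 size 17 16 copper [ 0.595 -0.28 ] px [511. 228.] 241
bat c [ 0.6685 -0.2865] long 168.4 size 40 25 copper [ 0.669 -0.287] px [606. 235.] 779
bat c [ 0.5881 -0.3001] long 158.3 size 32 28 copper [ 0.591 -0.299] px [503. 251.] 547
bat c [ 0.6302 -0.3138] long 85.5 size 54 17 copper [ 0.63  -0.312] px [551. 266.] 482
bat c [ 0.5576 -0.307 ] long 118.8 size 24 13 copper [ 0.557 -0.306] px [459. 259.] 263
bat c [ 0.5883 -0.3251] long 42.8 size 24 12 copper [ 0.588 -0.327] px [495. 284.] 246
bat c [ 0.3506 -0.3294] long 51.2 size 28 11 copper [ 0.351 -0.329] px [200. 290.] 441
```

Copper bands confirm that B (band at (0.440,-0.257)), A and C are where they were. I grasp B at (0.4525,-0.2685), yaw 46°.

```bash
python3 - <<'E'
from h import *
b=go(.4523,-.2683,.018,46)
E
```

```text
shift [ 0.    0.16 17.13] turn [ -0.1  -0.3 -46.4]
```

{"name": "move_arm", "arguments": {"series": [[[0,0.1,1],[0,0,-7],0],[[0,0.1,3],[0,0,-14],0],[[0,0.1,5],[0,0,-21],0],[[0,0.1,7],[0,0,-28],0],[[0,0.1,10],[0,0,-35],0],[[0,0.1,13],[0,0,-42],0],[[0,0.1,16],[0,0,-46.4],0],[[0,0.1,17.1],[0,0,-46.4],0],[[0,0.1,17.1],[0,0,-46.4],0],[[0,0.1,17.1],[0,0,-46.4],1]]}}

```text
clock: 17.42
eef_pos: [0.4529, -0.2671, 0.019]
tcp_rot: [-1.192, -2.901, -0.004]
force: [-0.3, -0.1, 0.9]
width: 0.0319
gripper_force: 0.0
```

{"name": "move_arm", "arguments": {"series": [[[0,0,0],[0,0,0],1],[[0,0,0],[0,0,0],1],[[0,0,0],[0,0,0],1],[[0,0,-2],[0,0,0],1],[[0,0,-5],[0,0,0],1],[[0,0,-9],[0,0,0],1],[[0,0,-13],[0,0,0],1],[[0,0,-16],[0,0,0],1],[[0,0,-16],[0,0,0],1],[[0,0,-16],[0,0,0],1]]}}

```text
clock: 18.25
eef_pos: [0.4548, -0.2687, 0.182]
tcp_rot: [1.19, 2.905, 0.002]
force: [0.2, 0.3, -1.1]
width: 0.0245
gripper_force: 60.8
```

```bash
python3 - <<'E'
from h import *
st(); b=go(.608,.008,.178,100)
E
```

```text
18.25 [ 0.4548 -0.2687  0.182 ] w 0.02451585790847312 q [-0.53  0.14 -0.16  1.27  0.    0.24]
shift [ 8.49 30.47  0.44] turn [  0.1   0.1 -54.5]
```

{"name": "move_arm", "arguments": {"series": [[[0.8,3,0],[0,0,-6],1],[[1.7,6,0],[0,0,-12],1],[[2.5,9,0],[0,0,-18],1],[[3.4,12.2,0],[0,0,-24],1],[[4.2,15.2,0],[0,0,-30],1],[[5.1,18.3,0],[0,0,-36],1],[[5.9,21.3,0],[0,0,-42],1],[[6.8,24.4,0],[0,0,-48],1],[[7.6,27.4,0],[0,0,-54],1],[[8.5,30.5,0.2],[0,0,-59],1]]}}

```text
clock: 19.08
eef_pos: [0.6068, 0.0106, 0.1762]
tcp_rot: [0.403, -3.112, -0.006]
force: [0.6, -0.3, -0.3]
width: 0.0247
gripper_force: 60.8
```

{"name": "move_arm", "arguments": {"series": [[[0,0,0],[0,0,0],1],[[0,0,1],[0,0,0],1],[[0,0,4],[0,0,0],1],[[0,0,7],[0,0,0],1],[[0,0,9.5],[0,0,0],1],[[0,0,10.1],[0,0,0],1],[[0,0,10.1],[0,0,0],1],[[0,0,10.1],[0,0,0],1],[[0,0,10.1],[0,0,0],0.2],[[0,0,10.1],[0,0,0],0.15]]}}

```text
clock: 19.92
eef_pos: [0.6059, 0.0089, 0.0759]
tcp_rot: [0.394, -3.114, -0.006]
force: [-0.5, -0.3, 0.6]
width: 0.0365
gripper_force: 0.0
```

{"name": "move_arm", "arguments": {"series": [[[0,0,0],[0,0,0],0.15],[[0,0,0],[0,0,0],0.15],[[0,0,-2],[0,0,0],0.15],[[0,0,-5],[0,0,0],0.15],[[0,0,-9],[0,0,0],0.15],[[0,0,-12],[0,0,0],0],[[0,0,-12],[0,0,0],0],[[0,0,-12],[0,0,0],0],[[0,0,-12],[0,0,0],0],[[0,0,-12],[0,0,0],0]]}}

```text
clock: 20.75
eef_pos: [0.6061, 0.0091, 0.1949]
tcp_rot: [0.395, -3.112, -0.007]
force: [-0.0, 0.5, -0.9]
width: 0.0424
gripper_force: 0.0
```

```bash
python3 - <<'E'
from h import *
st(); check(); wbats(zc=.062)
b=go(.3644,-.338,.18,51)
E
```

```text
20.75 [0.6061 0.0091 0.1949] w 0.04244086050832547 q [ 0.01  0.29  0.05  1.34  0.   -0.24]
copper [([322.9, 171.0], 24), ([305.1, 258.1], 111)]
saucer (array([0.60841736, 0.25471172]), 1.0434643122762568)
bat c [0.5855 0.0023] long 106.2 size 24 8 copper [0.585 0.001] px [315. 198.] 295
bat c [ 0.6022 -0.0234] long 104.4 size 25 12 copper [ 0.602 -0.025] px [271. 213.] 577
bat c [ 0.6559 -0.189 ] long 3.1 size 27 14 copper [ 0.658 -0.191] px [  7. 232.] 461
shift [ 32.07 -27.57   1.5 ] turn [ 0.1 -0.4 53.5]
```

{"name": "move_arm", "arguments": {"series": [[[3.1,-2.7,0],[0,0,6],0],[[6.2,-5.4,0],[0,0,12],0],[[9.3,-8.1,0],[0,0,18],0],[[12.4,-10.8,0],[0,0,24],0],[[15.5,-13.4,0],[0,0,30],0],[[18.6,-16.1,0],[0,0,36],0],[[21.7,-18.8,0],[0,0,42],0],[[24.8,-21.4,0],[0,0,48],0],[[28,-24.1,0],[0,0,53.5],0],[[31,-26.8,0],[0,0,53.5],0]]}}

```text
clock: 21.68
eef_pos: [0.3717, -0.3289, 0.1952]
tcp_rot: [-1.053, -2.954, -0.004]
force: [-0.1, -0.5, -0.4]
width: 0.0427
gripper_force: 0.0
```

```bash
python3 - <<'E'
from h import *
st(); wbats(); go(.3643,-.3386,.018,51)
E
```

```text
21.6833 [ 0.3717 -0.3289  0.1952] w 0.04267088386162331 q [-0.72  0.08 -0.2   1.3   0.   -0.04]
bat c [ 0.3486 -0.3313] long 50.7 size 23 12 copper [ 0.349 -0.331] px [300. 195.] 459
bat c [ 0.5682 -0.2172] long 62.0 size 43 14 copper [ 0.568 -0.218] px [574. 313.] 313
bat c [ 0.6331 -0.2756] long 12.3 size 144 70 copper [ 0.623 -0.247] px [577. 377.] 230
bat c [ 0.6435 -0.2917] long 2.6 size 156 108 copper [ 0.642 -0.297] px [539. 422.] 253
shift [-0.08 -0.55 17.71] turn [-0.2 -0.3 -0.4]
```

{"name": "move_arm", "arguments": {"series": [[[0,-0.6,2],[0,0,0],0],[[0,-0.6,5],[0,0,0],0],[[0,-0.6,8],[0,0,0],0],[[0,-0.6,10],[0,0,0],0],[[0,-0.6,10],[0,0,0],0],[[0,-0.6,10],[0,0,0],0],[[0,-0.6,10],[0,0,0],0],[[0,-0.6,10],[0,0,0],0],[[0,-0.6,10],[0,0,0],0],[[0,-0.6,10],[0,0,0],0]]}}

```text
clock: 22.57
eef_pos: [0.3702, -0.3326, 0.0971]
tcp_rot: [-1.048, -2.959, -0.002]
force: [0.1, -0.5, -0.0]
width: 0.0429
gripper_force: 0.0
```

```bash
python3 - <<'E'
from h import *
st(); wbats(); go(.3640,-.3395,.018,51)
E
```

```text
22.5667 [ 0.3702 -0.3326  0.0971] w 0.04292397808547282 q [-0.73  0.12 -0.37  1.08  0.   -0.05]
bat c [ 0.3508 -0.3282] long 51.0 size 26 12 copper [ 0.351 -0.329] px [304. 222.] 1050
shift [ 0.01 -0.93  7.89] turn [ 0.  -0.2 -0. ]
```

{"name": "move_arm", "arguments": {"series": [[[0,-0.9,0],[0,0,0],0],[[0,-0.9,1],[0,0,0],0],[[0,-0.9,4],[0,0,0],0],[[0,-0.9,7],[0,0,0],0],[[0,-0.9,7.8],[0,0,0],0],[[0,-0.9,7.8],[0,0,0],0],[[0,-0.9,7.8],[0,0,0],1],[[0,-0.9,7.8],[0,0,0],1],[[0,-0.9,7.8],[0,0,0],1],[[0,-0.9,7.8],[0,0,0],1]]}}

```text
clock: 23.45
eef_pos: [0.3644, -0.3396, 0.0192]
tcp_rot: [-1.048, -2.96, -0.002]
force: [0.0, 0.2, -1.3]
width: 0.0247
gripper_force: 60.2
```

{"name": "move_arm", "arguments": {"series": [[[0,0,0],[0,0,0],1],[[0,0,-2],[0,0,0],1],[[0,0,-5],[0,0,0],1],[[0,0,-9],[0,0,0],1],[[0,0,-13],[0,0,0],1],[[0,0,-16],[0,0,0],1],[[0,0,-16],[0,0,0],1],[[0,0,-16],[0,0,0],1],[[0,0,-16],[0,0,0],1],[[0,0,-16],[0,0,0],1]]}}

```text
clock: 24.28
eef_pos: [0.3635, -0.3389, 0.1765]
tcp_rot: [-1.047, -2.955, -0.005]
force: [-0.1, -0.2, 0.1]
width: 0.0247
gripper_force: 60.3
```

```bash
python3 - <<'E'
from h import *
st(); check(); b=go(.617,-.018,.178,107)
E
```

```text
24.2833 [ 0.3635 -0.3389  0.1765] w 0.02469684033768291 q [-0.75  0.09 -0.23  1.26  0.   -0.07]
copper [([321.8, 171.3], 34), ([305.1, 258.2], 104)]
saucer (array([0.60837576, 0.25470683]), 1.045741471491456)
shift [ 0.5  40.89 -0.12] turn [  0.3  -0.4 -56. ]
```

{"name": "move_arm", "arguments": {"series": [[[0,3,0],[0,0,-4],1],[[0,7,0],[0,0,-10],1],[[0,11,0],[0,0,-16],1],[[0,15,0],[0,0,-22],1],[[0.1,19,0],[0,0,-28],1],[[0.2,23,0],[0,0,-34],1],[[0.3,27,0],[0,0,-40],1],[[0.4,31,0],[0,0,-46],1],[[0.5,35,0],[0,0,-52],1],[[0.5,39,0],[0,0,-56],1]]}}

```text
clock: 25.17
eef_pos: [0.606, -0.0313, 0.1767]
tcp_rot: [0.471, -3.101, -0.007]
force: [1.2, -0.2, -0.5]
width: 0.0249
gripper_force: 60.3
```

```bash
python3 - <<'E'
from h import *
st(); b=go(.617,-.018,.178,107)
E
```

```text
25.1667 [ 0.606  -0.0313  0.1767] w 0.024942069806669867 q [-0.05  0.29  0.02  1.3   0.   -0.35]
shift [-1.45  0.95 -0.13] turn [ 0.3 -0.2  0.3]
```

{"name": "move_arm", "arguments": {"series": [[[-1.5,1.0,0],[0,0,0],1],[[-1.5,1.0,0],[0,0,0],1],[[-1.5,1.0,1],[0,0,0],1],[[-1.5,1.0,4],[0,0,0],1],[[-1.5,1.0,7.5],[0,0,0],1],[[-1.5,1.0,9],[0,0,0],1],[[-1.5,1.0,9.4],[0,0,0],1],[[-1.5,1.0,9.4],[0,0,0],1],[[-1.5,1.0,9.4],[0,0,0],1],[[-1.5,1.0,9.4],[0,0,0],0.2]]}}

```text
clock: 26.0
eef_pos: [0.6165, -0.0199, 0.0843]
tcp_rot: [0.462, -3.105, -0.006]
force: [-0.0, 0.4, 0.2]
width: 0.034
gripper_force: 0.0
```

{"name": "move_arm", "arguments": {"series": [[[0,0,0],[0,0,0],0.15],[[0,0,0],[0,0,0],0.15],[[0,0,0],[0,0,0],0.15],[[0,0,-2],[0,0,0],0.15],[[0,0,-5],[0,0,0],0.15],[[0,0,-9],[0,0,0],0],[[0,0,-12],[0,0,0],0],[[0,0,-12],[0,0,0],0],[[0,0,-12],[0,0,0],0],[[0,0,-12],[0,0,0],0]]}}

```text
clock: 26.83
eef_pos: [0.6173, -0.0194, 0.2041]
tcp_rot: [0.464, -3.105, -0.006]
force: [0.2, 0.2, -0.8]
width: 0.0428
gripper_force: 0.0
```

```bash
python3 - <<'E'
from h import *
st(); check(); wbats(zc=.07)
b=go(.374,-.2365,.19,-15)
E
```

```text
26.8333 [ 0.6173 -0.0194  0.2041] w 0.04281620377456036 q [-0.03  0.31  0.1   1.36  0.   -0.33]
copper [([321.7, 171.4], 33)]
saucer (array([0.6083838 , 0.25471925]), 1.045441715401277)
bat c [ 0.5517 -0.228 ] long 5.5 size 20 13 copper [ 0.549 -0.229] px [11. 23.] 368
bat c [ 0.5977 -0.0178] long 119.6 size 39 17 copper [ 0.595 -0.02 ] px [329. 200.] 493
shift [ 29.54 -13.68   1.33] turn [  0.4  -0.1 -58. ]
```

{"name": "move_arm", "arguments": {"series": [[[3.3,-1.5,0],[0,0,-6],0],[[6.6,-3,0],[0,0,-12],0],[[9.9,-4.6,0],[0,0,-18],0],[[13.2,-6.1,0],[0,0,-24],0],[[16.5,-7.6,0],[0,0,-30],0],[[19.8,-9.2,0],[0,0,-36],0],[[23.1,-10.7,0],[0,0,-42],0],[[26.4,-12.2,0],[0,0,-48],0],[[29.5,-13.7,0],[0,0,-54],0],[[29.5,-13.7,2],[0,0,-59],0]]}}

```text
clock: 27.77
eef_pos: [0.3723, -0.2399, 0.1861]
tcp_rot: [1.933, -2.475, -0.002]
force: [1.8, -0.0, 0.7]
width: 0.0428
gripper_force: 0.0
```

```bash
python3 - <<'E'
from h import *
st(); wbats(); st(); go(.3743,-.2368,.018,-14)
E
```

```text
27.7667 [ 0.3723 -0.2399  0.1861] w 0.042778403671578535 q [-0.57 -0.02 -0.32  1.27 -0.   -1.9 ]
bat c [ 0.5826 -0.3293] long 45.7 size 24 13 copper [ 0.582 -0.331] px [ 12. 168.] 317
bat c [ 0.5437 -0.2961] long 119.6 size 61 15 copper [ 0.545 -0.299] px [ 76. 197.] 502
bat c [ 0.584  -0.3026] long 159.5 size 32 25 copper [ 0.587 -0.303] px [ 22. 205.] 529
bat c [ 0.5394 -0.2464] long 85.9 size 43 15 copper [ 0.54  -0.247] px [108. 259.] 464
bat c [ 0.5851 -0.2464] long 63.7 size 34 26 copper [ 0.587 -0.246] px [ 52. 274.] 519
bat c [ 0.5712 -0.2153] long 81.3 size 44 19 copper [ 0.571 -0.215] px [ 87. 305.] 548
27.8167 [ 0.3721 -0.2376  0.1806] w 0.04255458716819354 q [-0.57 -0.02 -0.33  1.26  0.   -1.9 ]
shift [-0.07 -0.31 16.26] turn [0.4 0.2 0.2]
```

```bash
sed -i 's/(S>140)&(V>110)/(S>120)\&(V>45)/' h.py; python3 - <<'E'
from h import *
r,im=wbats(); m=ctrl.camera_model('wrist'); print(proj(m,[[.371,-.254,.0175],[.374,-.237,.0175]]))
print(copper(ctrl.get_image('scene')))
E
```

```text
bat c [ 0.5758 -0.3333] long 64.4 size 14 11 copper [ 0.577 -0.334] px [  5. 156.] 218
bat c [ 0.5435 -0.2696] long 93.5 size 109 29 copper [ 0.543 -0.274] px [ 84. 226.] 1262
bat c [ 0.5817 -0.3019] long 145.3 size 31 22 copper [ 0.584 -0.304] px [ 15. 200.] 478
bat c [ 0.3696 -0.2511] long 166.1 size 26 13 copper [ 0.367 -0.252] px [320. 198.] 272
bat c [ 0.5919 -0.2856] long 33.2 size 18 16 copper [ 0.591 -0.286] px [ 17. 226.] 249
bat c [ 0.588  -0.2468] long 32.3 size 37 17 copper [ 0.589 -0.246] px [ 42. 274.] 444
bat c [ 0.5726 -0.2159] long 92.6 size 44 23 copper [ 0.572 -0.215] px [ 78. 305.] 609
[[314.04998793 195.12389899]
 [315.85856813 218.24875636]]
[([321.9, 171.1], 39), ([305.4, 255.9], 110)]
```

C is still there; its band was in the gripper's shadow. I descend at (0.374,-0.236).

{"name": "move_arm", "arguments": {"series": [[[-0.1,-0.3,0],[0,0,0],0],[[-0.1,-0.3,3],[0,0,0],0],[[-0.1,-0.3,7],[0,0,0],0],[[-0.1,-0.3,11],[0,0,0],0],[[-0.1,-0.3,14],[0,0,0],0],[[-0.1,-0.3,16],[0,0,0],0],[[-0.1,-0.3,16.2],[0,0,0],0],[[-0.1,-0.3,16.2],[0,0,0],0],[[-0.1,-0.3,16.2],[0,0,0],0],[[-0.1,-0.3,16.2],[0,0,0],0]]}}

```text
clock: 28.75
eef_pos: [0.3795, -0.2363, 0.0241]
tcp_rot: [-1.934, 2.475, 0.003]
force: [-0.6, -0.5, -0.5]
width: 0.0428
gripper_force: 0.0
```

{"name": "move_arm", "arguments": {"series": [[[0,0,0],[0,0,0],1],[[0,0,0],[0,0,0],1],[[0,0,0],[0,0,0],1],[[0,0,0],[0,0,0],1],[[0,0,-2],[0,0,0],1],[[0,0,-5],[0,0,0],1],[[0,0,-9],[0,0,0],1],[[0,0,-13],[0,0,0],1],[[0,0,-16],[0,0,0],1],[[0,0,-16],[0,0,0],1]]}}

```text
clock: 29.58
eef_pos: [0.3809, -0.2381, 0.1896]
tcp_rot: [-1.931, 2.473, -0.01]
force: [0.7, 0.0, -0.0]
width: 0.0243
gripper_force: 59.4
```

```bash
python3 - <<'E'
from h import *
st(); check(); b=go(.606,.008,.178,108)
E
```

```text
29.5833 [ 0.3809 -0.2381  0.1896] w 0.024326616408267533 q [-0.56 -0.02 -0.31  1.27  0.   -1.89]
copper [([305.4, 255.9], 110)]
saucer (array([0.60848606, 0.25472623]), 1.0447933286592817)
shift [-29.31 -15.95   0.92] turn [-0.2  0.1 58. ]
```

{"name": "move_arm", "arguments": {"series": [[[-3,-1.6,0],[0,0,5],1],[[-6.3,-3.4,0],[0,0,11],1],[[-9.6,-5.2,0],[0,0,17],1],[[-12.9,-7,0],[0,0,23],1],[[-16.2,-8.8,0],[0,0,29],1],[[-19.5,-10.6,0],[0,0,35],1],[[-22.8,-12.4,0],[0,0,41],1],[[-26.1,-14.2,0],[0,0,47],1],[[-29.3,-16,0],[0,0,53],1],[[-29.3,-16,0.9],[0,0,58],1]]}}

```text
clock: 30.47
eef_pos: [0.6083, 0.0137, 0.1728]
tcp_rot: [-0.49, 3.103, 0.008]
force: [-0.9, -0.2, -1.0]
width: 0.0246
gripper_force: 59.4
```

```bash
python3 - <<'E'
from h import *
st(); b=go(.606,.008,.097,108)
E
```

```text
30.4667 [0.6083 0.0137 0.1728] w 0.024571676123387055 q [ 0.02  0.29  0.01  1.29  0.01 -0.29]
shift [ 0.4  -0.51  7.57] turn [ 0.3  0.1 -0.1]
```

{"name": "move_arm", "arguments": {"series": [[[0,-0.2,0],[0,0,0],1],[[0,-0.2,0],[0,0,0],1],[[0,-0.2,2],[0,0,0],1],[[0,-0.2,5],[0,0,0],1],[[0,-0.2,7.2],[0,0,0],1],[[0,-0.2,7.6],[0,0,0],1],[[0,-0.2,7.6],[0,0,0],1],[[0,-0.2,7.6],[0,0,0],1],[[0,-0.2,7.6],[0,0,0],1],[[0,-0.2,7.6],[0,0,0],0.2]]}}

```text
clock: 31.3
eef_pos: [0.6058, 0.0073, 0.0995]
tcp_rot: [-0.491, 3.102, 0.006]
force: [-0.3, -0.3, -0.2]
width: 0.0337
gripper_force: 0.0
```

{"name": "move_arm", "arguments": {"series": [[[0,0,0],[0,0,0],0.15],[[0,0,0],[0,0,0],0.15],[[0,0,0],[0,0,0],0.15],[[0,0,-2],[0,0,0],0.15],[[0,0,-5],[0,0,0],0.15],[[0,0,-9],[0,0,0],0],[[0,0,-12],[0,0,0],0],[[0,0,-12],[0,0,0],0],[[0,0,-12],[0,0,0],0],[[0,0,-12],[0,0,0],0]]}}

```text
clock: 32.13
eef_pos: [0.6051, 0.0072, 0.2172]
tcp_rot: [0.491, -3.1, -0.006]
force: [-0.7, -0.1, -0.3]
width: 0.0424
gripper_force: 0.0
```

```bash
python3 - <<'E'
from h import *
st(); im=ctrl.get_image('wrist'); s=ctrl.get_image('scene')[190:310,230:390]
o=np.zeros((600,640,3),np.uint8); o[:240,:320]=cv2.resize(im,(320,240)); o[240:,:480]=cv2.resize(s,(480,360),interpolation=2)
cv2.imwrite('pics/w5.png',o[:,:,::-1]); check(); x,y,w=radial((.6084,.2547),.075); b=go(x,y,.15,w); print(x,y,w)
E
```

```text
32.1333 [0.6051 0.0072 0.2172] w 0.04240830005353854 q [ 0.01  0.28  0.09  1.38  0.   -0.3 ]
copper []
saucer (array([0.60854267, 0.25462822]), 1.0437356093987007)
shift [-0.57 22.77  6.7 ] turn [ 0.1 -0.4 85.3]
0.5392177736430236 0.22573761825588115 22.71608953188911
```

View pics/w5.png

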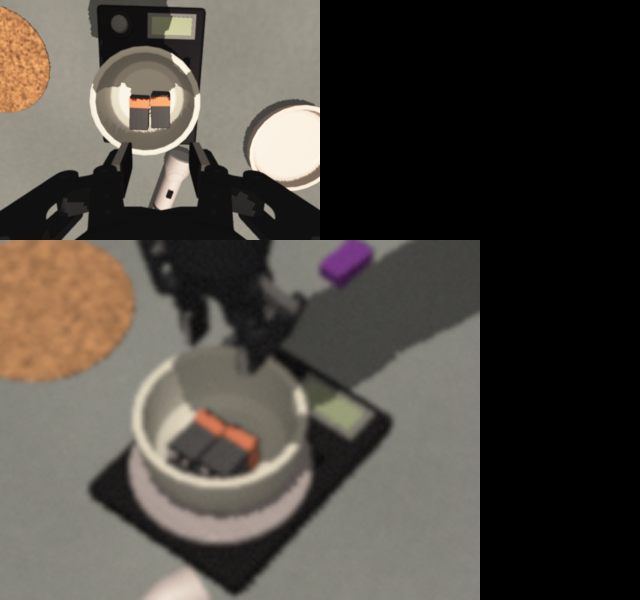

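All four batteries are stacked 2x2 in the far half of the bowl, crop pixels (150,110) and scene inset (215,440). The bowl is upright on the pan and the near side is free for the grip. While the scale settles I fetch the saucer.

{"name": "move_arm", "arguments": {"series": [[[0,2,0],[0,0,7],0],[[0,4,0],[0,0,14],0],[[-0.1,7,0],[0,0,21],0],[[-0.2,10,0],[0,0,28],0],[[-0.3,13,0],[0,0,35],0],[[-0.4,16,0],[0,0,42],0],[[-0.5,19,1],[0,0,49],0],[[-0.6,22,3],[0,0,56],0],[[-0.6,22.8,5],[0,0,63],0],[[-0.6,22.8,6.7],[0,0,70],0]]}}

```text
clock: 33.12
eef_pos: [0.5386, 0.2283, 0.149]
tcp_rot: [-1.378, -2.816, -0.001]
force: [0.4, -0.8, -0.3]
width: 0.0427
gripper_force: 0.0
```

{"name": "move_arm", "arguments": {"series": [[[0,0,0],[0,0,7],0],[[0,0,0],[0,0,15],0],[[0,0,0],[0,0,15],0],[[0,0,0],[0,0,15],0],[[0,0,0],[0,0,15],0],[[0,0,0],[0,0,15],0],[[0,0,0],[0,0,15],0],[[0,0,0],[0,0,15],0],[[0,0,0],[0,0,15],0],[[0,0,0],[0,0,15],0]]}}

```text
clock: 33.95
eef_pos: [0.5404, 0.226, 0.1515]
tcp_rot: [-1.732, -2.616, -0.002]
force: [0.1, -0.8, 0.3]
width: 0.0427
gripper_force: 0.0
```

```bash
python3 - <<'E'
from h import *
st(); x,y,w=radial((.6084,.2547),.075); b=go(x,y,.026,w)
# check the rim numerically in the wrist view: bright region fit on rim plane
m=ctrl.camera_model('wrist'); im=ctrl.get_image('wrist'); g=cv2.cvtColor(im,cv2.COLOR_RGB2GRAY)
k=comp(cv2.morphologyEx((g>185).astype(np.uint8),cv2.MORPH_CLOSE,np.ones((9,9))),proj(m,[.6084,.2547,.007])[0])
ct=max(cv2.findContours(k,0,1)[0],key=cv2.contourArea)[:,0,:]
ct=ct[(ct[:,0]>3)&(ct[:,0]<636)&(ct[:,1]>3)&(ct[:,1]<476)]
P=unproj(m,ct,.026)[:,:2]
f=lambda q:np.hypot(P[:,0]-q[0],P[:,1]-q[1])-q[2]
r=least_squares(f,[.6084,.2547,.08],loss='soft_l1',f_scale=.002); print(r.x,len(P),np.median(abs(r.fun)))
r=least_squares(lambda q:f([*q,.08]),[.6084,.2547],loss='soft_l1',f_scale=.002); print(r.x)
E
```

```text
33.95 [0.5404 0.226  0.1515] w 0.04272987792197339 q [ 0.39  0.26 -0.09  1.23  0.    1.56]
shift [-0.04 -0.1  12.55] turn [-0.1 -0.3  0.3]
[0.60351847 0.25619164 0.07407253] 1272 0.005023095415475215
[0.60350026 0.25332727]
```

{"name": "move_arm", "arguments": {"series": [[[0,0,4],[0,0,0],0],[[0,0,8],[0,0,0],0],[[0,0,11],[0,0,0],0],[[0,0,12.4],[0,0,0],0],[[0,0,12.4],[0,0,0],0],[[0,0,12.4],[0,0,0],0.3],[[0,0,12.4],[0,0,0],1],[[0,0,12.4],[0,0,0],1],[[0,0,12.4],[0,0,0],1],[[0,0,12.4],[0,0,0],1]]}}

```text
clock: 34.83
eef_pos: [0.541, 0.2275, 0.0293]
tcp_rot: [-1.732, -2.617, -0.007]
force: [-1.5, 1.8, 5.5]
width: 0.0076
gripper_force: 56.6
```

{"name": "move_arm", "arguments": {"series": [[[0,0,0],[0,0,0],1],[[0,0,0],[0,0,0],1],[[0,0,0],[0,0,0],1],[[0,0,-1],[0,0,0],1],[[0,0,-3],[0,0,0],1],[[0,0,-5],[0,0,0],1],[[0,0,-8],[0,0,0],1],[[0,0,-11],[0,0,0],1],[[0,0,-14],[0,0,0],1],[[0,0,-15],[0,0,0],1]]}}

```text
clock: 35.67
eef_pos: [0.5415, 0.2261, 0.1823]
tcp_rot: [-1.735, -2.618, -0.008]
force: [1.0, 0.0, -1.2]
width: 0.0065
gripper_force: 60.6
```

{"name": "move_arm", "arguments": {"series": [[[0,0,-2],[0,0,0],1],[[0,0,-4],[0,0,0],1],[[0,0,-4],[0,0,0],1],[[0,0,-4],[0,0,0],1],[[0,0,-4],[0,0,0],1],[[0,0,-4],[0,0,0],1],[[0,0,-4],[0,0,0],1],[[0,0,-4],[0,0,0],1],[[0,0,-4],[0,0,0],1],[[0,0,-4],[0,0,0],1]]}}

```text
clock: 36.5
eef_pos: [0.5404, 0.2258, 0.217]
tcp_rot: [-1.732, -2.615, -0.001]
force: [0.5, 0.0, -2.8]
width: 0.0066
gripper_force: 60.4
```

```bash
python3 - <<'E'
from h import *
st(); p=ctrl.get_obs()['eef_pos']; im=ctrl.get_image('scene'); m=ctrl.camera_model('scene')
z=p[2]-.026; c=p[:2]*(1+.075/np.linalg.norm(p[:2])); s=proj(m,[*c,z+.007])[0]
k=seg(im,'white',s); print(s,k.sum(),z,c)
for dz in(-.004,0,.004): print(fitround(m,k,SAUC,z+dz))
E
```

```text
36.5 [0.5404 0.2258 0.217 ] w 0.00661713643485208 q [0.39 0.24 0.04 1.37 0.   1.56]
[370.82084921 308.64935493] 4562 0.19100211852388174 [0.60957546 0.25474019]
(array([0.61657557, 0.25727776]), 1.0895141600664582)
(array([0.6182273 , 0.25899144]), 1.0814245486277687)
(array([0.61987899, 0.26070505]), 1.0733651374815214)
```

```bash
cat >> h.py <<'E'
from scipy.optimize import minimize
def fit5(ims,seeds,prof,x0):
    "fit x,y,z,tilt_u,tilt_v of a round body to hull silhouettes in several cameras"
    H=[]
    for n,im in ims.items():
        m=ctrl.camera_model(n); k=seg(im,'white',seeds[n]); ct=max(cv2.findContours(k,0,1)[0],key=cv2.contourArea)
        hm=cv2.fillConvexPoly(np.zeros((1920,2560),np.uint8),(cv2.convexHull(ct)*4+2),1); H.append((m,hm)); print(n,k.sum(),cv2.boundingRect(ct))
    t=np.linspace(0,2*np.pi,90); B=np.vstack([np.c_[r*np.cos(t),r*np.sin(t),0*t+h] for r,h in prof])
    def cost(x):
        P=R.from_rotvec([x[3]/100,x[4]/100,0]).apply(B)+np.array(x[:3])/1000; c=0
        for m,hm in H:
            q=np.zeros_like(hm); cv2.fillConvexPoly(q,cv2.convexHull(((proj(m,P)+.5)*4).astype(np.int32)),1)
            c+=1-(q&hm).sum()/(q|hm).sum()
        return c
    s=np.array([*np.array(x0)*1000,0,0.]); sim=np.vstack([s]+[s+d for d in np.diag([8,8,8,8,8.])])
    r=minimize(cost,s,method='Nelder-Mead',options=dict(initial_simplex=sim,maxiter=250,xatol=.05,fatol=1e-4)); print('xyz mm',r.x[:3].round(1),'tilt deg',np.degrees(r.x[3:]/100).round(1),'1-IoU',r.fun); return r.x
E
python3 - <<'E'
from h import *
p=ctrl.get_obs()['eef_pos']; ims={n:ctrl.get_image(n) for n in('scene','side')}
x0=[.611,.2555,.189]; sd={n:proj(ctrl.camera_model(n),[.611,.2555,.196])[0] for n in ims}; print(sd)
try: fit5({'scene':ims['scene']},sd,SAUC,x0)
except Exception as e: print(e)
fit5(ims,sd,SAUC,x0)
E
```

```text
{'scene': array([370.4376411 , 309.76921648]), 'side': array([304.57119673, 149.72093989])}
scene 4558 (330, 271, 80, 76)
xyz mm [613.8 255.3 188.6] tilt deg [-6.6  7.8] 1-IoU 0.018230492980737867
scene 4558 (330, 271, 80, 76)
side 62609 (0, 0, 332, 480)
xyz mm [612.1 255.1 187.2] tilt deg [-5.5 10.5] 1-IoU 1.0067311346499448
```

```bash
python3 - <<'E'
import re
s=open('h.py').read()
s=s.replace("k=seg(im,'white',seeds[n]);","k=seg(im,'white' if n=='scene' else 'sw',seeds[n]);").replace("'bright':(V>135)}","'bright':(V>135),'sw':(V>150)&(S<70)&(H<40)}")
open('h.py','w').write(s)
E
python3 - <<'E'
from h import *
ims={n:ctrl.get_image(n) for n in('scene','side')}; im=ims['side']
hsv=cv2.cvtColor(im,cv2.COLOR_RGB2HSV); print([hsv[v,u].tolist() for u,v in[(304,150),(304,160),(304,185),(290,150),(270,150),(350,150),(304,120),(304,100),(330,160)]])
x0=[.611,.2555,.189]; sd={n:proj(ctrl.camera_model(n),[.611,.2555,.196])[0] for n in ims}
fit5(ims,sd,SAUC,x0)
E
```

```text
[[20, 44, 239], [16, 53, 135], [44, 20, 138], [20, 42, 54], [1, 214, 167], [43, 17, 137], [19, 51, 170], [19, 46, 171], [48, 22, 141]]
scene 4569 (330, 271, 80, 76)
side 720 (292, 138, 40, 23)
xyz mm [611.  251.3 184.9] tilt deg [-10.2  10.2] 1-IoU 0.28145738722933744
```

The silhouette fit shows the saucer held, with its outer edge drooping about 10°. I carry it to the mat and tilt the tool about -10° in x to level it, then re-measure.

```bash
python3 - <<'E'
from h import *
b=go(.5514,-.2369,.217,-23.2)
E
```

```text
shift [-43.03 -17.07  -0.13] turn [-0.2 -0.2 46.2]
```

{"name": "move_arm", "arguments": {"series": [[[-1.5,-0.6,0],[0,0,2],1],[[-4,-1.6,0],[0,0,5],1],[[-7,-2.8,0],[0,0,8],1],[[-10,-4,0],[0,0,11],1],[[-13.5,-5.4,0],[0,0,15],1],[[-17,-6.7,0],[0,0,19],1],[[-20.5,-8.1,0],[0,0,23],1],[[-24,-9.5,0],[0,0,27],1],[[-27.5,-10.9,0],[0,0,31],1],[[-31,-12.3,0],[0,0,35],1]]}}

```text
clock: 37.58
eef_pos: [0.5481, -0.1094, 0.2165]
tcp_rot: [-2.442, -1.97, -0.001]
force: [1.2, 1.0, -2.0]
width: 0.0069
gripper_force: 60.5
```

```bash
python3 - <<'E'
from h import *
b=go(.5514,-.2369,.217,-23.2); st()
E
```

```text
shift [-12.4    3.02  -0.1 ] turn [-0.2 -0.2 11. ]
37.5833 [ 0.5481 -0.1094  0.2165] w 0.006935396289704748 q [-0.2   0.19 -0.02  1.36  0.    1.59]
```

{"name": "move_arm", "arguments": {"series": [[[-3.5,0.8,0],[0,0,3],1],[[-7,1.7,0],[0,0,6],1],[[-10,2.4,0],[0,0,9],1],[[-12.4,3,0],[-3,0,11],1],[[-12.4,3,0],[-6,-0.6,11],1],[[-12.4,3,0],[-10,-1,11],1],[[-12.4,3,0],[-10,-1,11],1],[[-12.4,3,0],[-10,-1,11],1],[[-12.4,3,0],[-10,-1,11],1],[[-12.4,3,0],[-10,-1,11],1]]}}

```text
clock: 38.42
eef_pos: [0.5526, -0.235, 0.2162]
tcp_rot: [2.499, 1.654, 0.143]
force: [0.3, 0.3, -2.7]
width: 0.0068
gripper_force: 61.5
```

```bash
python3 - <<'E'
from h import *
st(); m=ctrl.camera_model('scene'); im=ctrl.get_image('scene'); print('mat seed',proj(m,[.6213,-.2669,.19]))
fit5({'scene':im},{'scene':proj(m,[.6213,-.2669,.19])[0]},SAUC,[.6213,-.2669,.187])
ms=ctrl.camera_model('side'); ims=ctrl.get_image('side'); q=proj(ms,[.6213,-.2669,.2])[0]; k=seg(ims,'sw',q); print(q,k.sum(),cv2.boundingRect(k))
a,b=q.astype(int); u,v=proj(m,[.6213,-.2669,.2])[0].astype(int)
f=lambda I,a,b:cv2.resize(I[max(b-75,0):max(b-75,0)+150,a-100:a+100],(400,300),interpolation=2)
cv2.imwrite('pics/x.png',np.hstack([f(im,u,v),f(ims,a,b)])[:,:,::-1])
E
```

```text
38.4167 [ 0.5526 -0.235   0.2162] w 0.0067778971017445604 q [-0.4   0.13 -0.11  1.16  0.    1.57]
mat seed [[234.99529035 162.15789014]]
scene 2696 (196, 132, 73, 53)
xyz mm [ 626.6 -265.1  189.6] tilt deg [-4.8 -2.2] 1-IoU 0.049279109514001496
[386.82221363 250.28305176] 5118 (346, 203, 100, 109)
```

```bash
python3 - <<'E'
from h import *
o=ctrl.get_obs(); r=R.from_rotvec(o['tcp_rot']); p=o['eef_pos']; u=np.array([.919,-.395,0])
for z in(.05,.04,.036,.033,.030,.027): print(z,(r.inv().apply(np.array([*(np.array([.6213,-.2669])-.078*u[:2]),z])-p)*100).round(2))
E
```

```text
0.05 [-0.25 -3.04 16.3 ]
0.04 [-0.25 -3.21 17.29]
0.036 [-0.25 -3.28 17.68]
0.033 [-0.25 -3.33 17.98]
0.03 [-0.25 -3.38 18.27]
0.027 [-0.25 -3.43 18.57]
```

{"name": "move_arm", "arguments": {"series": [[[-0.2,-0.7,3],[0,0,0],1],[[-0.2,-1.3,6.5],[0,0,0],1],[[-0.2,-1.9,10],[0,0,0],1],[[-0.2,-2.5,13],[0,0,0],1],[[-0.2,-2.9,15.5],[0,0,0],1],[[-0.2,-3,16.3],[0,0,0],1],[[-0.2,-3.2,17],[0,0,0],1],[[-0.2,-3.2,17.3],[0,0,0],1],[[-0.2,-3.3,17.5],[0,0,0],1],[[-0.2,-3.3,17.7],[0,0,0],1]]}}

```text
clock: 39.35
eef_pos: [0.5502, -0.2362, 0.0373]
tcp_rot: [2.497, 1.651, 0.146]
force: [0.3, -0.5, -2.6]
width: 0.0065
gripper_force: 61.5
```

{"name": "move_arm", "arguments": {"series": [[[0,0,0],[0,0,0],1],[[0,0,0],[0,0,0],1],[[0,0,0],[0,0,0],1],[[0,0,0.1],[0,0,0],1],[[0,0,0.2],[0,0,0],1],[[0,0,0.2],[0,0,0],1],[[0,0,0.2],[0,0,0],1],[[0,0,0.2],[0,0,0],1],[[0,0,0.2],[0,0,0],1],[[0,0,0.2],[0,0,0],1]]}}

```text
clock: 40.18
eef_pos: [0.5493, -0.2359, 0.0337]
tcp_rot: [2.499, 1.653, 0.144]
force: [-0.3, 0.3, -2.8]
width: 0.0065
gripper_force: 61.5
```

```bash
python3 - <<'E'
from h import *
st(); print(ctrl.get_obs()['force']); m=ctrl.camera_model('scene'); im=ctrl.get_image('scene')
fit5({'scene':im},{'scene':proj(m,[.6213,-.2669,.01])[0]},SAUC,[.6213,-.2669,.007])
u,v=proj(m,[.6213,-.2669,.01])[0].astype(int); k=seg(im,'white',(u,v)); print(k.sum(),im[v,u])
E
```

```text
40.1833 [ 0.5493 -0.2359  0.0337] w 0.00650307155354948 q [-0.41  0.22 -0.42  0.76  0.    1.57]
[-0.34833796  0.32208416 -2.80754872]
scene 2890 (210, 180, 66, 59)
xyz mm [ 625.4 -261.1    6.4] tilt deg [-19.9  12.9] 1-IoU 0.0708289065266754
2890 [236 222 200]
```

```bash
sed -i "s/'white':S>29,/'white':(S>29)\&(S<72)\&(V>100),/" h.py; python3 - <<'E'
from h import *
m=ctrl.camera_model('scene'); im=ctrl.get_image('scene'); s={'scene':proj(m,[.6213,-.2669,.01])[0]}
fit5({'scene':im},s,SAUC,[.6213,-.2669,.007]); k=seg(im,'white',s['scene']); print(fitround(m,k,SAUC,.005))
v=im.copy(); t=np.linspace(0,6.283,90)
cv2.drawContours(v,cv2.findContours(k,0,2)[0],-1,(0,255,0),1)
a,b=s['scene'].astype(int); si=ctrl.get_image('side'); c,d=proj(ctrl.camera_model('side'),[.6,-.26,.02])[0].astype(int)
f=lambda I,a,b:cv2.resize(I[b-60:b+60,a-80:a+80],(400,300),interpolation=2)
cv2.imwrite('pics/last.png',np.vstack([np.hstack([f(v,a,b),f(im,a,b)]),np.hstack([f(si,c,d),f(si,c,d)*0])])[:,:,::-1])
E
```

```text
scene 2157 (211, 180, 63, 50)
xyz mm [ 624.9 -264.2   10.5] tilt deg [-2.1 -5.9] 1-IoU 0.05845466533896704
(array([ 0.62171599, -0.2685691 ]), 0.983543425490324)
```

View pics/last.png

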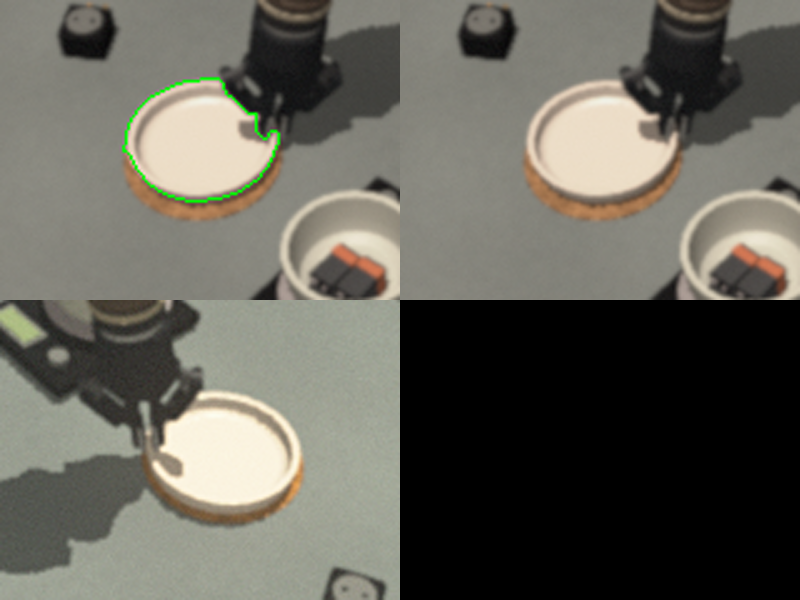

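The saucer hangs just above the mat, centred over it, with its outer side slightly raised and the near rim at the gripper. I ease the tilt back and lower until contact.

{"name": "move_arm", "arguments": {"series": [[[0,0,0],[1,0,0],1],[[0,0,0],[2,0,0],1],[[0,0,0],[3,0,0],1],[[0,0,0],[4,0,0],1],[[0,0,0],[4,0,0],1],[[0,0,0.1],[4,0,0],1],[[0,0,0.2],[4,0,0],1],[[0,0,0.2],[4,0,0],1],[[0,0,0.2],[4,0,0],1],[[0,0,0.2],[4,0,0],1]]}}

```text
clock: 41.17
eef_pos: [0.5501, -0.2362, 0.0327]
tcp_rot: [2.548, 1.685, 0.089]
force: [-1.6, 1.9, 5.0]
width: 0.0063
gripper_force: 65.5
```

{"name": "move_arm", "arguments": {"series": [[[0,0,0.1],[0,0,0],1],[[0,0,0.2],[0,0,0],1],[[0,0,0.3],[0,0,0],1],[[0,0,0.4],[0,0,0],1],[[0,0,0.4],[0,0,0],1],[[0,0,0.4],[0,0,0],1],[[0,0,0.4],[0,0,0],1],[[0,0,0.4],[0,0,0],1],[[0,0,0.4],[0,0,0],1],[[0,0,0.4],[0,0,0],1]]}}

```text
clock: 42.0
eef_pos: [0.5502, -0.2362, 0.0325]
tcp_rot: [2.547, 1.684, 0.09]
force: [-15.9, 7.6, 33.1]
width: 0.0069
gripper_force: 69.4
```

{"name": "move_arm", "arguments": {"series": [[[0,0,-0.2],[0,0,0],1],[[0,0,-0.3],[0,0,0],1],[[0,0,-0.3],[0,0,0],0.7],[[0,0,-0.3],[0,0,0],0.5],[[0,0,-0.3],[0,0,0],0.3],[[0,0,-0.3],[0,0,0],0.1],[[0,0,-0.3],[0,0,0],0.1],[[0,0,-0.3],[0,0,0],0.1],[[0,0,-0.3],[0,0,0],0.1],[[0,0,-0.3],[0,0,0],0.1]]}}

```text
clock: 42.83
eef_pos: [0.5496, -0.236, 0.0306]
tcp_rot: [2.55, 1.686, 0.087]
force: [-0.9, 0.2, 0.7]
width: 0.0381
gripper_force: 0.0
```

{"name": "move_arm", "arguments": {"series": [[[0,0.2,-2],[0,0,0],0.1],[[0,0.4,-4],[0,0,0],0.1],[[0,0.8,-8],[0,0,0],0.1],[[0,1.2,-12],[0,0,0],0.1],[[0,1.6,-16],[6,0,0],0.1],[[0,1.6,-16],[6,0,0],0.1],[[0,1.6,-16],[6,0,0],0.1],[[0,1.6,-16],[6,0,0],0.1],[[0,1.6,-16],[6,0,0],0.1],[[0,1.6,-16],[6,0,0],0.1]]}}

```text
clock: 43.67
eef_pos: [0.5483, -0.2357, 0.1896]
tcp_rot: [-2.616, -1.73, 0.003]
force: [-0.3, -0.8, 0.0]
width: 0.0385
gripper_force: 0.0
```

```bash
python3 - <<'E'
from h import *
st(); m=ctrl.camera_model('scene'); im=ctrl.get_image('scene'); s=proj(m,[.6213,-.2669,.01])[0]
k=seg(im,'white',s); print(k.sum(),fitround(m,k,SAUC,.003)); fit5({'scene':im},{'scene':s},SAUC,[.6213,-.2669,.003])
x,y,w=radial((.600,-.0117),.066);b=go(x,y,.20,w); print(x,y,w)
t=np.linspace(0,6.283,120)
def rimfit(z,r,c0):  # rim centre by edge alignment of two rings
    g=cv2.GaussianBlur(cv2.cvtColor(im,cv2.COLOR_RGB2GRAY),(0,0),1).astype(np.float32)
    def f(q):
        v=0
        for rr,sg in((r-.004,1),(r+.004,-1)):
            uv=proj(m,np.c_[q[0]/1000+rr*np.cos(t),q[1]/1000+rr*np.sin(t),0*t+z]).astype(np.float32)
            v+=sg*cv2.remap(g,uv[:,0].copy(),uv[:,1].copy(),1).mean()
        return -v
    return minimize(f,np.array(c0)*1000,method='Nelder-Mead').x
print('bowl rim',rimfit(.096,.07,(.600,-.0117)))
E
```

```text
43.6667 [ 0.5483 -0.2357  0.1896] w 0.03847529543546234 q [-0.41  0.27  0.02  1.32  0.    1.57]
2260 (array([ 0.58330212, -0.27880301]), 1.0337960506821258)
scene 2260 (221, 173, 62, 49)
xyz mm [ 593.7 -259.    28. ] tilt deg [-1.5 -2.6] 1-IoU 0.024216870726235795
shift [ 20.17 -10.14  -0.92] turn [ -0.3  -0.2 -21.9]
0.5340125446725296 -0.010413244621114327 -1.1171261191244548
bowl rim [595.51763378 -14.88838718]
```

The saucer reads about 4 cm off, so it was either knocked or caught. I move the arm clear and measure again.

{"name": "move_arm", "arguments": {"series": [[[4,-2,0],[0,0,-5],0.1],[[8,-4,0],[0,0,-10],0.1],[[12,-6,0],[0,0,-15],0.1],[[16,-8,0],[0,0,-20],0.1],[[20.2,-10.1,0],[0,0,-21.9],0.1],[[20.2,-10.1,0],[0,0,-21.9],0.1],[[20.2,-10.1,0],[0,0,-21.9],0.1],[[20.2,-10.1,0],[0,0,-21.9],0.1],[[20.2,-10.1,0],[0,0,-21.9],0.1],[[20.2,-10.1,0],[0,0,-21.9],0.1]]}}

```text
clock: 44.55
eef_pos: [0.5354, -0.0118, 0.1918]
tcp_rot: [-2.242, -2.195, 0.001]
force: [-0.1, -0.6, 0.3]
width: 0.0383
gripper_force: 0.0
```

```bash
cat >> h.py <<'E'
def ring(n,im,z,r,c0,span=.02):
    "rim centre: maximise inside-minus-outside brightness over the ring of outer radius r at height z; returns xy, score"
    m=ctrl.camera_model(n); t=np.linspace(0,6.283,120); g=cv2.GaussianBlur(im.astype(np.float32),(0,0),.8)
    def f(q):
        v=0
        for rr,sg in((r-.004,1),(r+.004,-1)):
            uv=proj(m,np.c_[q[0]+rr*np.cos(t),q[1]+rr*np.sin(t),0*t+z]).astype(np.float32)
            s=cv2.remap(g,uv[:,:1].copy(),uv[:,1:].copy(),1)[:,0]; v=v+sg*s[:,2]   # blue: cork is dark in blue
        return np.mean(v)
    G=[(f((c0[0]+a,c0[1]+b)),c0[0]+a,c0[1]+b) for a in np.arange(-span,span+.001,.001) for b in np.arange(-span,span+.001,.001)]
    v,x,y=max(G); return round(x,4),round(y,4),round(float(v),1)
E
python3 - <<'E'
from h import *
st(); m=ctrl.camera_model('scene'); im=ctrl.get_image('scene'); si=ctrl.get_image('side'); s=proj(m,[.6,-.27,.01])[0]
k=seg(im,'white',s); print(k.sum(),cv2.boundingRect(k),fitround(m,k,SAUC,.003)); fit5({'scene':im},{'scene':s},SAUC,[.6,-.267,.003])
for z in(.026,.029,.04): print(z,'scene',ring('scene',im,z,.08,(.6,-.267),.04),'side',ring('side',si,z,.08,(.6,-.267),.04))
kk=seg(im,'mat',proj(m,[.66,-.27,.003])[0]); print('cork visible',kk.sum(),cv2.boundingRect(kk))
E
```

```text
44.55 [ 0.5354 -0.0118  0.1918] w 0.0383078456633524 q [-0.02  0.15 -0.12  1.3   0.    1.57]
2282 (221, 173, 62, 49) (array([ 0.58245832, -0.27900407]), 1.0447925087791274)
scene 2282 (221, 173, 62, 49)
xyz mm [ 588.  -267.5   17.3] tilt deg [-2.1 -0.8] 1-IoU 0.01599394823580269
0.026 scene (np.float64(0.582), np.float64(-0.282), 59.9) side (np.float64(0.588), np.float64(-0.275), 72.3)
0.029 scene (np.float64(0.584), np.float64(-0.279), 60.5) side (np.float64(0.586), np.float64(-0.277), 73.1)
0.04 scene (np.float64(0.588), np.float64(-0.27), 60.7) side (np.float64(0.58), np.float64(-0.286), 72.9)
cork visible 1061 (212, 198, 62, 39)
```

Both cameras agree that the saucer sits flat on the mat but was knocked to (0.585,-0.278), 38 mm off. I re-grip the rim and slide it to the middle, without lifting.

```bash
python3 - <<'E'
from h import *
x,y,w=radial((.585,-.278),.075); print(x,y,w); b=go(x,y,.13,w); go(x,y,.030,w,b)
E
```

```text
0.51725979786402 -0.2458089295832437 -25.417706216286298
shift [-23.43  -1.29   6.14] turn [-0.2 -0.1 24.2]
shift [ 0.  0. 10.] turn [0. 0. 0.]
```

{"name": "move_arm", "arguments": {"series": [[[-4,-0.2,0],[0,0,4],0.1],[[-8,-0.4,0],[0,0,8],0.1],[[-12,-0.7,0],[0,0,12],0.1],[[-16,-0.9,0],[0,0,16],0.1],[[-20,-1.1,0],[0,0,20],0.1],[[-23.4,-1.3,2],[0,0,24.2],0.1],[[-23.4,-1.3,5],[0,0,24.2],0.1],[[-23.4,-1.3,6.1],[0,0,24.2],0],[[-23.4,-1.3,6.1],[0,0,24.2],0],[[-23.4,-1.3,6.1],[0,0,24.2],0]]}}

```text
clock: 45.48
eef_pos: [0.5171, -0.2439, 0.1304]
tcp_rot: [-2.65, -1.677, 0.002]
force: [0.3, 0.0, -0.3]
width: 0.0428
gripper_force: 0.0
```

```bash
python3 - <<'E'
from h import *
st(); x,y,w=radial((.585,-.278),.075);go(x,y,.030,w); print(ring('scene',ctrl.get_image('scene'),.029,.08,(.6,-.267),.04))
E
```

```text
45.4833 [ 0.5171 -0.2439  0.1304] w 0.04277856616914008 q [-0.44  0.24 -0.15  1.18  0.    1.57]
shift [-0.18  0.15 10.04] turn [-0.3 -0.1  0.1]
(np.float64(0.584), np.float64(-0.279), 60.7)
```

{"name": "move_arm", "arguments": {"series": [[[-0.1,0.1,3],[0,0,0],0],[[-0.1,0.1,6],[0,0,0],0],[[-0.1,0.1,9],[0,0,0],0],[[-0.1,0.1,10],[0,0,0],0],[[-0.1,0.1,10],[0,0,0],0],[[-0.1,0.1,10],[0,0,0],0.3],[[-0.1,0.1,10],[0,0,0],1],[[-0.1,0.1,10],[0,0,0],1],[[-0.1,0.1,10],[0,0,0],1],[[-0.1,0.1,10],[0,0,0],1]]}}

```text
clock: 46.37
eef_pos: [0.5194, -0.2457, 0.0332]
tcp_rot: [-2.654, -1.68, -0.003]
force: [-2.1, 1.6, 6.7]
width: 0.0073
gripper_force: 55.3
```

```bash
python3 - <<'E'
from h import *
st(); im=ctrl.get_image('scene'); si=ctrl.get_image('side')
print(ring('scene',im,.029,.08,(.59,-.275),.03),ring('side',si,.029,.08,(.59,-.275),.03))
b=cv2.imread('pics/scene0.png')[:,:,::-1].copy(); s=cv2.imread('pics/side0.png')[:,:,::-1].copy()
def matfit(n,im):
    m=ctrl.camera_model(n); k=seg(im,'mat',proj(m,[.6213,-.2669,.003])[0]); return fitround(m,k,MAT)
print(matfit('scene',b),matfit('side',s))
E
```

```text
46.3667 [ 0.5194 -0.2457  0.0332] w 0.00731257510044187 q [-0.44  0.3  -0.3   0.97  0.    1.57]
(np.float64(0.585), np.float64(-0.28), 53.7) (np.float64(0.588), np.float64(-0.278), 61.6)
(array([ 0.62127947, -0.26682251]), 0.9694125581244156) (array([ 0.62481971, -0.26331676]), 0.980403796923007)
```

{"name": "move_arm", "arguments": {"series": [[[0,0,-0.2],[0,0,0],1],[[0.3,0.3,-0.2],[0,0,0],1],[[0.8,0.8,-0.2],[0,0,0],1],[[1.3,1.3,-0.2],[0,0,0],1],[[1.8,1.8,-0.2],[0,0,0],1],[[2.3,2.2,-0.2],[0,0,0],1],[[2.7,2.6,-0.2],[0,0,0],1],[[2.8,2.7,-0.2],[0,0,0],1],[[2.8,2.7,-0.2],[0,0,0],1],[[2.8,2.7,-0.2],[0,0,0],1]]}}

```text
clock: 47.3
eef_pos: [0.5553, -0.2319, 0.0333]
tcp_rot: [-2.653, -1.678, 0.001]
force: [-1.8, -1.3, 4.9]
width: 0.0076
gripper_force: 57.8
```

```bash
python3 - <<'E'
from h import *
st(); print(ctrl.get_obs()['force']); im=ctrl.get_image('scene'); si=ctrl.get_image('side')
print(ring('scene',im,.029,.08,(.62,-.267),.02),ring('side',si,.029,.08,(.62,-.267),.02))
E
```

```text
47.3 [ 0.5553 -0.2319  0.0333] w 0.00757442239079115 q [-0.4   0.35 -0.23  0.99  0.    1.62]
[-1.82256913 -1.27410415  4.87253971]
(np.float64(0.62), np.float64(-0.269), 53.7) (np.float64(0.622), np.float64(-0.267), 47.0)
```

{"name": "move_arm", "arguments": {"series": [[[0.1,0,0],[0,0,0],1],[[0.3,0.1,0],[0,0,0],1],[[0.3,0.1,0],[0,0,0],1],[[0.3,0.1,0],[0,0,0],0.7],[[0.3,0.1,0],[0,0,0],0.5],[[0.3,0.1,0],[0,0,0],0.3],[[0.3,0.1,0],[0,0,0],0.1],[[0.3,0.1,0],[0,0,0],0.1],[[0.3,0.1,0],[0,0,0],0.1],[[0.3,0.1,0],[0,0,0],0.1]]}}

```text
clock: 48.23
eef_pos: [0.5564, -0.2292, 0.0324]
tcp_rot: [-2.651, -1.678, 0.001]
force: [0.2, 0.2, -0.4]
width: 0.0382
gripper_force: 0.0
```

{"name": "move_arm", "arguments": {"series": [[[0,0,-1],[0,0,0],0.1],[[0,0,-3],[0,0,0],0.1],[[0,0,-7],[0,0,0],0.1],[[0,0,-11],[0,0,0],0.1],[[0,0,-15],[0,0,0],0.1],[[0,0,-17],[0,0,0],0.1],[[0,0,-17],[0,0,0],0.1],[[0,0,-17],[0,0,0],0.1],[[0,0,-17],[0,0,0],0.1],[[0,0,-17],[0,0,0],0.1]]}}

```text
clock: 49.07
eef_pos: [0.5561, -0.2294, 0.201]
tcp_rot: [-2.65, -1.677, 0.004]
force: [-0.3, -0.2, 0.2]
width: 0.0382
gripper_force: 0.0
```

```bash
python3 - <<'E'
from h import *
st(); im=ctrl.get_image('scene'); si=ctrl.get_image('side')
print(ring('scene',im,.029,.08,(.62,-.267),.03),ring('side',si,.029,.08,(.62,-.267),.03))
print('bowl',ring('scene',im,.096,.07,(.60,-.012),.015),ring('side',si,.096,.07,(.60,-.012),.015))
x,y,w=radial((.600,-.0117),.066);b=go(x,y,.19,w)
E
```

```text
49.0667 [ 0.5561 -0.2294  0.201 ] w 0.038206747573368054 q [-0.39  0.28  0.05  1.35  0.    1.62]
(np.float64(0.622), np.float64(-0.267), 57.8) (np.float64(0.624), np.float64(-0.265), 58.6)
bowl (np.float64(0.595), np.float64(-0.015), 62.5) (np.float64(0.597), np.float64(-0.014), 26.2)
shift [ 18.85 -11.37   1.19] turn [ -0.4  -0.1 -24.2]
```

The saucer is now in the middle of the mat in both cameras (within about 2 mm). Next is the loaded bowl at (0.596,-0.0145), near-side wall.

```bash
python3 - <<'E'
from h import *
b=go(.530,-.0129,.16,-1.4); go(.53,-.0129,.084,-1.4,b)
E
```

```text
shift [ 18.45 -11.61   4.19] turn [ -0.4  -0.1 -23.9]
shift [0.  0.  7.6] turn [0. 0. 0.]
```

{"name": "move_arm", "arguments": {"series": [[[3.4,-2.1,0],[0,0,-5],0.1],[[6.8,-4.3,0],[0,0,-10],0.1],[[10.2,-6.4,0],[0,0,-15],0.1],[[13.6,-8.5,0],[0,0,-20],0.1],[[17,-10.7,0],[0,0,-23.9],0.1],[[18.4,-11.6,0],[0,0,-23.9],0.1],[[18.4,-11.6,2],[0,0,-23.9],0.1],[[18.4,-11.6,4.2],[0,0,-23.9],0.1],[[18.4,-11.6,4.2],[0,0,-23.9],0.1],[[18.4,-11.6,4.2],[0,0,-23.9],0.1]]}}

```text
clock: 50.0
eef_pos: [0.5294, -0.0136, 0.1598]
tcp_rot: [-2.244, -2.189, 0.004]
force: [0.3, 0.0, 0.5]
width: 0.0386
gripper_force: 0.0
```

```bash
python3 - <<'E'
from h import *
st(); b=go(.530,-.0129,.084,-1.4); check()
E
```

```text
50.0 [ 0.5294 -0.0136  0.1598] w 0.03860742346409492 q [-0.03  0.15 -0.2   1.23  0.    1.57]
shift [0.05 0.11 7.58] turn [-0.4 -0.2 -0. ]
copper [([306.0, 254.5], 117)]
saucer (array([0.76470731, 0.06938496]), 0.43449992817688143)
```

{"name": "move_arm", "arguments": {"series": [[[0,0,3],[0,0,0],0.1],[[0,0,6],[0,0,0],0.1],[[0,0,7.5],[0,0,0],0.1],[[0,0,7.6],[0,0,0],0.1],[[0,0,7.6],[0,0,0],0.1],[[0,0,7.6],[0,0,0],0.5],[[0,0,7.6],[0,0,0],1],[[0,0,7.6],[0,0,0],1],[[0,0,7.6],[0,0,0],1],[[0,0,7.6],[0,0,0],1]]}}

```text
clock: 50.88
eef_pos: [0.533, -0.0147, 0.0886]
tcp_rot: [2.249, 2.189, 0.005]
force: [-1.7, -5.1, 8.7]
width: 0.008
gripper_force: 57.6
```

{"name": "move_arm", "arguments": {"series": [[[0,0,0],[0,0,0],1],[[0,0,0],[0,0,0],1],[[0,0,-0.5],[0,0,0],1],[[0,0,-1.5],[0,0,0],1],[[0,0,-3],[0,0,0],1],[[0,0,-5],[0,0,0],1],[[0,0,-6],[0,0,0],1],[[0,0,-6],[0,0,0],1],[[0,0,-6],[0,0,0],1],[[0,0,-6],[0,0,0],1]]}}

```text
clock: 51.72
eef_pos: [0.53, -0.0135, 0.1441]
tcp_rot: [-2.245, -2.19, 0.002]
force: [-0.3, -0.7, -4.0]
width: 0.0066
gripper_force: 58.7
```

```bash
python3 - <<'E'
from h import *
st(); im=ctrl.get_image('scene'); m=ctrl.camera_model('scene'); print(copper(im),ctrl.get_obs()['force'])
t=np.linspace(0,6.283,120)
g=cv2.GaussianBlur(im.astype(np.float32),(0,0),.8)[...,2]; p=ctrl.get_obs()['eef_pos']
def score(q): # x,y,z rim mm, tilts deg: ring contrast
    v=0; Rr=R.from_rotvec(np.radians([q[3],q[4],0]))
    for rr,sg in((.066,2),(.0735,-1),(.0575,-1)):
        P=Rr.apply(np.c_[rr*np.cos(t),rr*np.sin(t),0*t])+np.array(q[:3])/1000
        uv=proj(m,P).astype(np.float32); v=v+sg*cv2.remap(g,uv[:,:1].copy(),uv[:,1:].copy(),1)[:,0]
    return -np.mean(v)
for z in(150,155,160):
    best=None
    for tx in(-6,0,6):
        for ty in(-6,0,6,12):
            s=np.array([596,-14,0,0,0.])
            f=lambda a:score([a[0],a[1],z,a[2],a[3]])
            s=np.array([597,-14,tx,ty]); r=minimize(f,s,method='Nelder-Mead',options=dict(initial_simplex=np.vstack([s]+[s+d for d in np.diag([4,4,4,4.])])))
            if best is None or r.fun<best.fun: best=r
    print(z,best.x.round(1),best.fun.round(1))
E
```

```text
51.7167 [ 0.53   -0.0135  0.1441] w 0.006629657106817379 q [-0.03  0.16 -0.22  1.19  0.    1.57]
[] [-0.76809164  0.73152484 -4.42876688]
150 [ 5.959e+02 -7.500e+00  2.000e-01  5.800e+00] -101.2
155 [ 5.978e+02 -4.300e+00  5.000e-01  5.600e+00] -100.8
160 [599.9  -1.2   1.    5.6] -100.0
```

The bowl is lifted with its load (4.4 N) and droops about 6° on the outer side. I level it with the tool while carrying it to the saucer.

```bash
python3 - <<'E'
from h import *
b=go(.5604,-.2423,.15,-23.2)
E
```

```text
shift [-22.79   3.63  -0.69] turn [-0.3 -0.1 21.8]
```

{"name": "move_arm", "arguments": {"series": [[[-1,0.2,0],[-1.5,0,1],1],[[-3,0.5,0],[-3,0,3],1],[[-5.5,0.9,0],[-4.5,-0.2,5.5],1],[[-8.5,1.4,0],[-5.7,-0.4,8.5],1],[[-11.5,1.8,0],[-5.7,-0.6,11.5],1],[[-14.5,2.3,0],[-5.7,-0.7,14.5],1],[[-17.5,2.8,0],[-5.7,-0.9,17.5],1],[[-20,3.2,0],[-5.7,-1,20],1],[[-22,3.5,0],[-5.7,-1.1,21.8],1],[[-22.8,3.6,0],[-5.7,-1.1,21.8],1]]}}

```text
clock: 52.6
eef_pos: [0.5603, -0.2448, 0.1428]
tcp_rot: [2.56, 1.679, 0.081]
force: [0.5, 0.1, -3.5]
width: 0.0067
gripper_force: 58.8
```

{"name": "move_arm", "arguments": {"series": [[[0,0,0],[0,0,0],1],[[0,0,0],[0,0,0],1],[[0,0,0],[0,0,0],1],[[0,0,0],[0,0,0],1],[[0,0,0],[0,0,0],1],[[0,0,0],[0,0,0],1],[[0,0,0],[0,0,0],1],[[0,0,0],[0,0,0],1],[[0,0,0],[0,0,0],1],[[0,0,0],[0,0,0],1]]}}

```text
clock: 53.43
eef_pos: [0.5609, -0.2424, 0.1445]
tcp_rot: [2.556, 1.683, 0.084]
force: [-0.4, -1.1, -2.2]
width: 0.0067
gripper_force: 58.8
```

```bash
cat >> h.py <<'E'
def rim5(im,z,c0,name='scene'):
    "bowl rim centre mm and tilts deg for rim-centre height z mm"
    m=ctrl.camera_model(name); t=np.linspace(0,6.283,120); g=cv2.GaussianBlur(im.astype(np.float32),(0,0),.8)[...,2]
    def score(q):
        v=0; Rr=R.from_rotvec(np.radians([q[2],q[3],0]))
        for rr,sg in((.066,2),(.0735,-1),(.0575,-1)):
            uv=proj(m,Rr.apply(np.c_[rr*np.cos(t),rr*np.sin(t),0*t])+np.array([q[0],q[1],z])/1000).astype(np.float32)
            v=v+sg*cv2.remap(g,uv[:,:1].copy(),uv[:,1:].copy(),1)[:,0]
        return -np.mean(v)
    best=None
    for tx in(-6,0,6):
        for ty in(-6,0,6):
            s=np.array([c0[0]*1000,c0[1]*1000,tx,ty]); r=minimize(score,s,method='Nelder-Mead',options=dict(initial_simplex=np.vstack([s]+[s+d for d in np.diag([4,4,4,4.])])))
            if best is None or r.fun<best.fun: best=r
    print(name,z,best.x.round(1),best.fun.round(1))
E
python3 - <<'E'
from h import *
st(); im=ctrl.get_image('scene'); si=ctrl.get_image('side'); p=ctrl.get_obs()['eef_pos']; z=1000*p[2]+7.4
for d in(-5,0,5): rim5(im,z+d,(.6217,-.2669)); rim5(si,z+d,(.6217,-.2669),'side')
o=ctrl.get_obs(); r=R.from_rotvec(o['tcp_rot'])
for h in(.10,.08,.07,.066,.063,.061): print(h,(r.inv().apply(np.array([.5604,-.2423,h])-p)*100).round(2))
E
```

```text
53.4333 [ 0.5609 -0.2424  0.1445] w 0.00672219622984551 q [-0.41  0.23 -0.14  1.1   0.    1.57]
scene 146.89716382826686 [ 618.1 -268.9   -1.2    2.2] -81.6
side 146.89716382826686 [ 6.277e+02 -2.550e+02  6.000e-01  7.000e-01] -101.1
scene 151.89716382826686 [ 619.8 -264.7   -0.8    2.3] -82.2
side 151.89716382826686 [ 6.246e+02 -2.597e+02  2.000e-01  9.000e-01] -101.5
scene 156.89716382826686 [ 6.217e+02 -2.603e+02 -5.000e-01  2.500e+00] -82.6
side 156.89716382826686 [ 621.6 -264.7   -0.     1.1] -101.4
0.1 [-0.01 -0.48  4.42]
0.08 [-0.01 -0.68  6.41]
0.07 [-0.01 -0.77  7.41]
0.066 [-0.01 -0.81  7.81]
0.063 [-0.01 -0.84  8.11]
0.061 [-0.01 -0.86  8.31]
```

The bowl is level to about 2° and 4 mm off. I correct by (-0.3, +0.2) cm and lower to contact.

{"name": "move_arm", "arguments": {"series": [[[-0.3,0,1],[0,0,0],1],[[-0.3,-0.1,3],[0,0,0],1],[[-0.3,-0.3,5],[0,0,0],1],[[-0.3,-0.4,6],[0,0,0],1],[[-0.3,-0.5,7],[0,0,0],1],[[-0.3,-0.6,7.4],[0,0,0],1],[[-0.3,-0.6,7.6],[0,0,0],1],[[-0.3,-0.6,7.8],[0,0,0],1],[[-0.3,-0.6,7.9],[0,0,0],1],[[-0.3,-0.6,7.9],[0,0,0],1]]}}

```text
clock: 54.37
eef_pos: [0.5618, -0.246, 0.0659]
tcp_rot: [2.555, 1.682, 0.085]
force: [0.2, 0.1, -2.4]
width: 0.0071
gripper_force: 58.8
```

{"name": "move_arm", "arguments": {"series": [[[0,0,0],[0,0,0],1],[[0,0,0],[0,0,0],1],[[0,0,0.1],[0,0,0],1],[[0,0,0.1],[0,0,0],1],[[0,0,0.1],[0,0,0],1],[[0,0,0.1],[0,0,0],1],[[0,0,0.1],[0,0,0],1],[[0,0,0.1],[0,0,0],1],[[0,0,0.1],[0,0,0],1],[[0,0,0.1],[0,0,0],1]]}}

```text
clock: 55.2
eef_pos: [0.5614, -0.2458, 0.0643]
tcp_rot: [2.556, 1.683, 0.084]
force: [-0.1, -1.4, -4.3]
width: 0.0069
gripper_force: 58.8
```

No contact yet; I lower a little more.

{"name": "move_arm", "arguments": {"series": [[[0,0,0.1],[0,0,0],1],[[0,0,0.1],[0,0,0],1],[[0,0,0.2],[0,0,0],1],[[0,0,0.2],[0,0,0],1],[[0,0,0.2],[0,0,0],1],[[0,0,0.2],[0,0,0],1],[[0,0,0.2],[0,0,0],1],[[0,0,0.2],[0,0,0],1],[[0,0,0.2],[0,0,0],1],[[0,0,0.2],[0,0,0],1]]}}

```text
clock: 56.03
eef_pos: [0.5616, -0.2459, 0.0623]
tcp_rot: [2.556, 1.683, 0.084]
force: [0.5, -0.2, -4.4]
width: 0.0064
gripper_force: 58.8
```

{"name": "move_arm", "arguments": {"series": [[[0,0,0.1],[0,0,0],1],[[0,0,0.1],[0,0,0],1],[[0,0,0.2],[0,0,0],1],[[0,0,0.2],[0,0,0],1],[[0,0,0.3],[0,0,0],1],[[0,0,0.3],[0,0,0],1],[[0,0,0.3],[0,0,0],1],[[0,0,0.3],[0,0,0],1],[[0,0,0.3],[0,0,0],1],[[0,0,0.3],[0,0,0],1]]}}

```text
clock: 56.87
eef_pos: [0.5619, -0.2463, 0.0612]
tcp_rot: [2.555, 1.682, 0.085]
force: [-7.4, 0.6, 10.2]
width: 0.0064
gripper_force: 61.0
```

```bash
python3 - <<'E'
from h import *
st(); im=ctrl.get_image('scene'); si=ctrl.get_image('side')
for z in(67,70,74): rim5(im,z,(.6217,-.2669)); rim5(si,z,(.6217,-.2669),'side')
print(ring('scene',im,.029,.08,(.62,-.267),.02),ring('side',si,.029,.08,(.62,-.267),.02))
E
```

```text
56.8667 [ 0.5619 -0.2463  0.0612] w 0.006430557152190844 q [-0.41  0.27 -0.27  0.93  0.    1.56]
scene 67 [ 6.205e+02 -2.699e+02 -5.000e-01  1.600e+00] -80.1
side 67 [ 6.265e+02 -2.620e+02 -1.000e-01  2.000e-01] -97.4
scene 70 [ 6.215e+02 -2.673e+02 -2.000e-01  1.800e+00] -80.3
side 70 [ 6.249e+02 -2.645e+02 -2.000e-01  6.000e-01] -97.6
scene 74 [ 622.9 -264.    -0.     1.7] -80.3
side 74 [ 6.226e+02 -2.679e+02 -5.000e-01  8.000e-01] -97.7
(np.float64(0.623), np.float64(-0.265), 47.0) (np.float64(0.622), np.float64(-0.268), 28.5)
```

The bowl is in contact (10 N), centred to about 1 mm in both cameras and level. I release and retreat along the tool axis.

{"name": "move_arm", "arguments": {"series": [[[0,0,-0.1],[0,0,0],1],[[0,0,-0.1],[0,0,0],0.8],[[0,0,-0.1],[0,0,0],0.6],[[0,0,-0.1],[0,0,0],0.4],[[0,0,-0.1],[0,0,0],0.2],[[0,0,-0.1],[0,0,0],0.2],[[0,0,-0.1],[0,0,0],0.2],[[0,0,-0.1],[0,0,0],0.2],[[0,0,-0.1],[0,0,0],0.2],[[0,0,-0.1],[0,0,0],0.2]]}}

```text
clock: 57.8
eef_pos: [0.5618, -0.246, 0.0603]
tcp_rot: [2.556, 1.683, 0.084]
force: [-0.4, 0.3, -0.3]
width: 0.0343
gripper_force: 0.0
```

{"name": "move_arm", "arguments": {"series": [[[0,0.1,-1],[0,0,0],0.2],[[0,0.3,-3],[0,0,0],0.2],[[0,0.6,-6],[0,0,0],0.2],[[0,1,-10],[0,0,0],0.2],[[0,1.3,-13],[0,0,0],0.2],[[0,1.3,-17],[0,0,0],0.2],[[4,0,-18],[0,0,0],0.2],[[8,-2,-18],[0,0,0],0.2],[[12,-4,-18],[0,0,0],0.2],[[15,-5,-18],[0,0,0],0.2]]}}

```text
clock: 58.63
eef_pos: [0.5584, -0.0804, 0.2364]
tcp_rot: [2.556, 1.681, 0.086]
force: [1.1, 0.0, -0.2]
width: 0.0342
gripper_force: 0.0
```

```bash
python3 - <<'E'
from h import *
st(); im=ctrl.get_image('scene'); si=ctrl.get_image('side'); b=cv2.imread('pics/scene0.png')[:,:,::-1].copy()
rim5(im,70,(.6217,-.2669)); rim5(si,70,(.6217,-.2669),'side')
print(ring('scene',im,.029,.08,(.62,-.267),.02),ring('side',si,.029,.08,(.62,-.267),.02))
m=ctrl.camera_model('scene'); u,v=proj(m,[.6213,-.2669,.03])[0].astype(int)
hsv=cv2.cvtColor(im,cv2.COLOR_RGB2HSV).astype(int)[v-25:v+25,u-30:u+30]; print('in bowl: copper',((hsv[...,0]<13)&(hsv[...,1]>110)).sum(),'dark',(hsv[...,2]<70).sum())
# changes elsewhere (torch, adaptor, opener, first-aid box)
for n,(x,y,w,h) in dict(torch=(228,298,76,54),adaptor=(183,148,30,26),opener=(245,110,50,30),box=(416,376,126,104)).items():
    print(n,np.abs(im[y:y+h,x:x+w].astype(int)-b[y:y+h,x:x+w]).mean().round(1))
E
```

```text
58.6333 [ 0.5584 -0.0804  0.2364] w 0.034191754313331865 q [-0.13  0.12 -0.07  1.29 -0.02  1.85]
scene 70 [ 6.221e+02 -2.669e+02  1.000e-01  1.000e-01] -85.0
side 70 [ 6.247e+02 -2.651e+02  0.000e+00  5.000e-01] -100.7
(np.float64(0.622), np.float64(-0.265), 40.8) (np.float64(0.622), np.float64(-0.268), 34.3)
in bowl: copper 93 dark 54
torch 8.1
adaptor 5.7
opener 17.8
box 6.5
```

```bash
python3 - <<'E'
from h import *
s=ctrl.get_image('side').astype(int); b=cv2.imread('pics/side0.png')[:,:,::-1].astype(int)
print('opener',np.abs(s[390:436,294:370]-b[390:436,294:370]).mean().round(1), 'adaptor',np.abs(s[345:390,412:450]-b[345:390,412:450]).mean().round(1),np.abs(ctrl.get_obs()['joint_velocities']).max().round(3))
E
```

```text
opener 19.5 adaptor 16.0 0.055
```

{"name": "move_arm", "arguments": {"series": [[[0,0,0],[0,0,0],0.2],[[0,0,0],[0,0,0],0.2],[[0,0,0],[0,0,0],0.2],[[0,0,0],[0,0,0],0.2],[[0,0,0],[0,0,0],0.2],[[0,0,0],[0,0,0],0.2],[[0,0,0],[0,0,0],0.2],[[0,0,0],[0,0,0],0.2],[[0,0,0],[0,0,0],0.2],[[0,0,0],[0,0,0],0.2]]}}

```text
clock: 59.62
eef_pos: [0.5592, -0.0819, 0.2348]
tcp_rot: [2.556, 1.683, 0.084]
force: [-0.0, -0.0, -1.3]
width: 0.034
gripper_force: 0.0
```

```bash
python3 - <<'E'
from h import *
im=ctrl.get_image('scene'); rim5(im,70,(.6217,-.2669)); print(ctrl.hand_in())
E
```

```text
scene 70 [ 6.222e+02 -2.669e+02  1.000e-01  1.000e-01] -84.9
the job is handed in; nothing more can be done
None
```

The job is handed in at about 60 s: tare was pressed with the bowl empty, all four batteries were weighed, and the bowl with them stands level on the saucer, within about 2 mm of the mat's middle. The saucer was found 38 mm off after I set it down and was slid back. I never reached for the box, torch, adaptor or opener, but my last picture comparison was inconclusive for the opener and adaptor.

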